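# Put the setting gauges back in the sloping foam insert

### The job

Put the blue T-shaped gauge and the pale bare-metal U-shaped gauge back into their matching cutouts in the sloping foam insert, and press each one down past the orange gripping nibs until it sits fully home on the cutout's floor all over, neither end standing up. Push firmly but do not ram them into the foam, let go, and do not shift or knock over the other things on the bench.

Things in the scene. Friction and masses are not known exactly. Their poses are not given: they have to be found in the camera images.
- tee_center (a point): Blue T-shaped gauge, rigid, 0.2 to 0.3 kg, 24 mm thick, lying flat. Point: centre of mass, on the stem's centre line, half-way up (12 mm over the underside). x points along the stem to the crossbar, z up out of the face that stays uppermost. Stem: y -10 to 10, x -73 to 27 mm. Crossbar: x 27 to 47, y -32 to 32 mm.
- yoke_center (a point): Pale bare-aluminium U-shaped gauge, red marks on its leg ends, rigid, 0.2 to 0.35 kg, 24 mm thick, lying flat. Point: middle of its back bar, half-way up. x along the bar, z up out of the face that stays uppermost, y to the open side. Bar: x -55 to 55, y -11 to 11 mm. Legs: 22 mm wide, outer faces at x -55 and 55, reaching to y 41 mm, 66 mm clear between. Centre of mass at y 9 mm.
- tee_home (a point): Where the T gauge's point must be, axes alike, when it is home in its cutout in the sloping foam. Axes: x up the slope (away from the robot), y left, z straight out of the foam. The foam's flat top is at z = 8 mm, the cutout's floor at z = -12 mm; a gauge at home stands 4 mm proud. The cutout has the T's outline plus 1.2 mm on every side, sharp-edged.
- yoke_home (a point): Where the U gauge's point must be, axes alike, when home in its cutout: same foam, axes, depth and clearance as tee_home. A tongue of foam fills the space between the legs. Between the two cutouts, 79 mm to the +y side of this point, a steel bar gauge (100 x 24 mm, 4 mm proud) is already seated and belongs there.
- nibs (a point): Springy orange nibs, stiff foam, 2.8 mm out of the cutout walls, 5 to 18 mm below the foam's top, sloping at their upper half. T: both sides of the stem at x -50 mm, both crossbar ends. U: both ends of the bar, both long sides of the bar at its middle. A gauge let into the mouth stops on them; 5 to 25 N press it past; they then hold it by friction. Point: top of the foam, middle.
- foam: Black foam insert on a yellow underlay, 160 mm (x, up the slope) x 240 mm (y) x 32 mm with it, fixed on a green stand, sloping 25 degrees up away from the robot; rigid but for the nibs and the underlay. Origin: middle of its underside; axes as in tee_home. Nothing stands over it.
- underlay (a joint): How far the soft yellow underlay, which is the floor of both cutouts, is squashed, in m: 0 untouched, about 1 mm for each 15 N of push on it, springing back when freed. More than 4 mm (60 N) spoils it.
- tee: The T gauge as a body; origin 12 mm below its point tee_center, same axes.
- yoke: The U gauge as a body; origin 12 mm below its point yoke_center, same axes.
- tube_a: Whitish clear capped tube of bearings, 49 mm wide, 117 mm tall, standing; origin under its centre. Bystander.
- tube_b: Another such tube. Bystander.
- gear_shaft: Steel gear on a shaft, standing on end, 72 mm wide, 105 mm tall; origin under its centre. Bystander.
- oil_bottle: Yellow bottle, 56 mm wide, 150 mm tall; origin under its centre. Bystander.
- tub_lid: Whitish round lid, 52 mm wide, 12 mm tall, lying; origin under its centre. Bystander.

How it is judged:
By the outcome, as a careful person would: the job done as asked, in the order asked, and still so for the second after the job is handed in, with the robot touching nothing.
It also fails if it takes over 69 s, if anything falls off the work surface, if the arm or the gripper's body presses on something with over 40 N, if the wrist force passes 120 N, or if a joint passes its speed limit or range.

### The arm

A 7-joint arm with a two-finger parallel gripper is mounted at the origin on the work surface. World frame = base frame: x ahead of the robot, y to its left, z up, the work surface at z = 0. Lengths are in m, angles in rad, forces in N, time in s.
With the tool pointing down it reaches from about 0.4 to 0.85 m from the base axis. Payload 10.4 kg.
Tool frame: the origin (TCP) lies midway between the tips of the shut fingers; the grasp point (between the pads) lies 19 mm behind it; x points along the fingers, z is the direction in which the jaws open and shut, and the axes are right-handed (so a half turn about x gives the same grasp; the last joint's range is limited). The gripper opens to 87 mm and grips with 3 to 60 N. Pads are 19 mm wide; open, the fingers measure 117 mm over their backs; the gripper's body (75 mm by 190 mm) begins 51 mm behind the grasp point.
Start: joints at [1.153, 0.332, -0.065, 1.46, 0.022, 1.35, -0.088], TCP at [0.24, -0.577, 0.223] pointing down, gripper open.
Joint ranges: [-2.6, 2.6], [-0.5, 2.12], [-1.47, 1.34], [0.16, 2.42], [-1.27, 4.41], [0.06, 2.06], [-2.6, 2.6]. Speed limits (rad/s): [2.22, 2.22, 2.79, 2.79, 3.14, 3.14, 3.14].

### API

Orientations are given as a unit quaternion [x, y, z, w].
In Python, from bench import read_state, camera, camera_params, close_job gives the robot as it stands.
- The arm moves only by the tool arm_command, never from a script. Its argument "targets" is a list of rows, each a list of 7 numbers: the closure in counts, from 0 (fully open) to 255 (shut), then the shift along the tool's x, y, z in mm, then the turn, a rotation vector about the tool's x, y, z in rad. A call has 1 to 10 rows; each row is the pose to reach, as a shift and turn from the pose commanded when the call began, along the tool's axes at that moment; what a row does not reach only later rows make up. A row lasts 1/10 s, in which the tool goes at most 50 mm and 8.59 degrees, less where a joint would pass 70% of its speed; a pose out of reach is approached as far as the arm can. A call with a gripper value outside its range is refused whole. The fingers move at their own pace and stop on an object; "newtons" is the grip in N (left out, the last holds). Time passes only in rows, so rows that repeat a pose let the fingers close. It gives the time, the measured TCP pose, the force and the opening at its end, in the units of the state.
- read_state(): the state, without advancing time (a new reading comes with each control period).
- camera(name): name is "scene" or "side" or "wrist"; returns the picture (420x560x3 uint8, red, green, blue); there is no depth.
- camera_params(name): a dict with "intrinsics" (3x3 intrinsics, pixels), "dist" ([k1, k2, p1, p2, k3] as OpenCV has them; the pictures are not rectified), "xyz" and "orientation" of the camera in the world; the wrist camera has in their place "mount" (4x4, takes a point from camera to tool coordinates, whose origin is the TCP and whose axes are the tool frame's). Camera axes: x right, y down, z forward; pixel columns grow to the right and rows downward; lengths in m; the calibration is good to about 2 mm. A picture is of the moment at which its call begins: read the wrist's pose just before it. camera_params takes no time and is no camera call.
- close_job(): hands the job in, once; it reports no verdict.
The state is a dict: "time": time; "joint_positions": joint angles; "joint_vel": joint speeds; "joint_torque": joint torques, N m; "ee_pos": TCP position; "eef_rot": TCP orientation; "ft_force": force on the tool from outside, world axes, zero at the start; "torque": the same for the moment, N m; "width": finger opening in m.
Only numpy, scipy, OpenCV 4.12 (cv2) and the standard library are available. Lean on these libraries where they do the work, as an engineer would, in place of code of your own. Each camera call takes 0.05 s, during which the arm holds its last target.

## Working session

There is one attempt and no reset: what is moved stays moved. The work goes in short steps, Python scripts to look and compute and a tool call to move; the robot and the scene stay as the last step left them, time stands still between calls to the robot, and variables do not carry over. Pictures are saved under pics/ and viewed, and the job is handed in when it is done.

Besides the shell and the picture viewer there is one more tool, called after "Request:" by a JSON object that holds its "op" and its "data", one argument or row to a line. arm_command: Moves the arm, as the interface text tells. Its arguments: {"type":"object","properties":{"targets":{"type":"array"},"newtons":{"type":"number"}},"required":["targets"]}

```bash
ls; mkdir -p pics; python3 - <<'E'
from bench import *
import cv2,json
s=read_state();print(s)
for n in("scene","side","wrist"):
    print(n,camera_params(n))
    cv2.imwrite(f"pics/{n}0.png",camera(n)[:,:,::-1])
E
```

```text
pics
{'time': 0.0, 'joint_positions': array([ 1.15340443,  0.33289352, -0.06467288,  1.46094382,  0.0216034 ,
        1.34990646, -0.0885043 ]), 'joint_vel': array([-5.58419522e-05,  1.36034253e-03,  4.45950000e-04,  1.40305932e-03,
        1.80136418e-05, -9.44104057e-04, -7.42851409e-05]), 'joint_torque': array([-9.98391010e-05, -6.23254466e+01,  2.46639299e-02, -3.89907718e+01,
       -6.14155177e-02,  3.95416003e-02,  1.24789021e-04]), 'ee_pos': array([ 0.24021229, -0.57657023,  0.22173917]), 'eef_rot': array([ 0.39249595,  0.58879004, -0.39197272,  0.58790357]), 'ft_force': array([ 0.5114929 , -0.74720825, -0.42086119]), 'torque': array([-0.02034115, -0.03263873, -0.05395151]), 'width': 0.0874260475856605}
scene {'intrinsics': array([[441.2849935 ,   0.        , 279.19716943],
       [  0.        , 441.2849935 , 211.58964819],
       [  0.        ,   0.        ,   1.        ]]), 'dist': array([0.00378113, 0.        , 0.        , 0.        , 0.        ]), 'xyz': array([ 1.02442686, -0.30569711,  0.96788682]), 'orientation': array([ 0.84193291,  0.46290037, -0.13533904, -0.2419825
[... 293 characters left out ...]
, 1.03015827]), 'orientation': array([-0.15558375,  0.9273742 , -0.33487347,  0.06025403])}
wrist {'intrinsics': array([[328.64054066,   0.        , 282.53428024],
       [  0.        , 328.64054066, 206.7378049 ],
       [  0.        ,   0.        ,   1.        ]]), 'dist': array([-0.03487827,  0.        ,  0.        ,  0.        ,  0.        ]), 'mount': array([[-2.95985055e-05, -3.00391105e-01,  9.53816116e-01,
        -1.61682703e-01],
       [ 6.04341753e-04, -9.53815948e-01, -3.00391033e-01,
         8.24001464e-02],
       [ 9.99999817e-01,  5.67539778e-04,  2.09770413e-04,
        -1.13744114e-04],
       [ 0.00000000e+00,  0.00000000e+00,  0.00000000e+00,
         1.00000000e+00]])}
```

View pics/scene0.png

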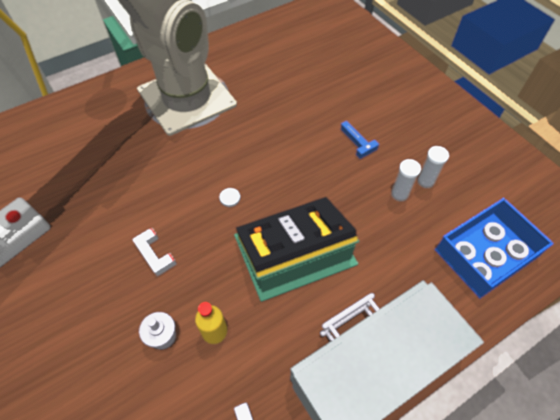

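View pics/side0.png

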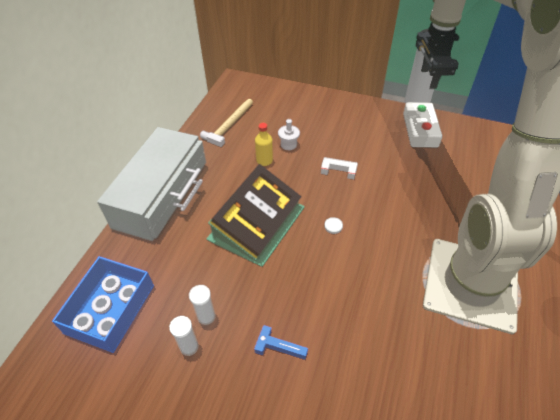

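View pics/wrist0.png

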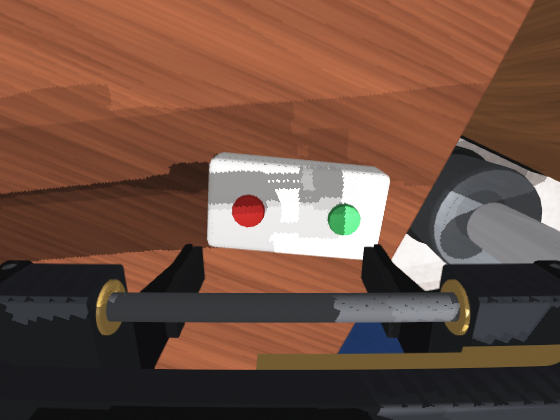

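Scene view: the T is at about (360,140), the U at (155,250) and the foam at (297,237). In the side view they are at (280,342), (340,168) and (257,213). Next I zoom in and measure them.

```bash
cat > h.py <<'E'
import numpy as np,cv2
from bench import *
from scipy.spatial.transform import Rotation as R
def pose(n):
    p=camera_params(n)
    if 'mount' in p:
        s=read_state();T=np.eye(4);T[:3,:3]=R.from_quat(s['eef_rot']).as_matrix();T[:3,3]=s['ee_pos'];return p,T@p['mount']
    T=np.eye(4);T[:3,:3]=R.from_quat(p['orientation']).as_matrix();T[:3,3]=p['xyz'];return p,T
def rays(pt,uv):
    p,T=pt
    q=cv2.undistortPoints(np.array(uv,float).reshape(-1,1,2),p['intrinsics'],p['dist']).reshape(-1,2)
    d=np.c_[q,np.ones(len(q))]@T[:3,:3].T
    return T[:3,3],d
def onplane(pt,uv,n,c): # n.x=c
    o,d=rays(pt,uv);n=np.array(n,float)
    return o+d*((c-o@n)/(d@n))[:,None]
def tri(obs): # [(pt,uv)...]
    A=np.zeros((3,3));b=np.zeros(3);L=[]
    for pt,uv in obs:
        o,d=rays(pt,[uv]);d=d[0]/np.linalg.norm(d[0]);P=np.eye(3)-np.outer(d,d);A+=P;b+=P@o;L.append((o,P))
    x=np.linalg.solve(A,b);return x,[float(np.linalg.norm(P@(x-o))) for o,P in L]
def proj(pt,X):
    p,T=pt;Ti=np.linalg.inv(T);r,_=cv2.Rodrigues(Ti[:3,:3])
    return cv2.projectPoints(np.array(X,float).reshape(-1,1,3),r,Ti[:3,3],p['intrinsics'],p['dist'])[0].reshape(-1,2)
E
python3 - <<'E'
import cv2
a=cv2.imread('pics/scene0.png');b=cv2.imread('pics/side0.png')
def z(im,x,y,w,h,f,n): cv2.imwrite(n,cv2.resize(im[y:y+h,x:x+w],None,fx=f,fy=f,interpolation=cv2.INTER_CUBIC))
z(a,225,190,140,110,5,'pics/sf.png');z(b,195,155,120,110,5,'pics/df.png')
t=[cv2.resize(im[y:y+60,x:x+66],None,fx=5,fy=5,interpolation=cv2.INTER_CUBIC) for im,x,y in((a,330,110),(a,122,220),(b,250,315),(b,310,140))]
import numpy as np
cv2.imwrite('pics/tu.png',np.vstack([np.hstack(t[:2]),np.hstack(t[2:])]))
E
```

```text
(no output)
```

View pics/sf.png

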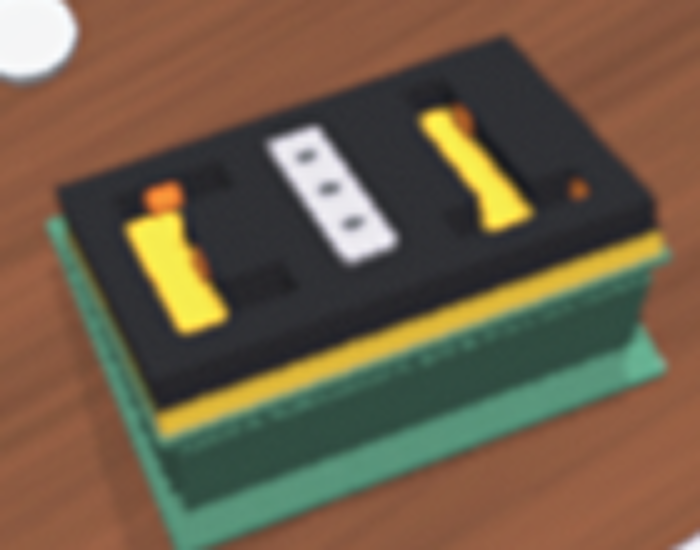

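View pics/df.png

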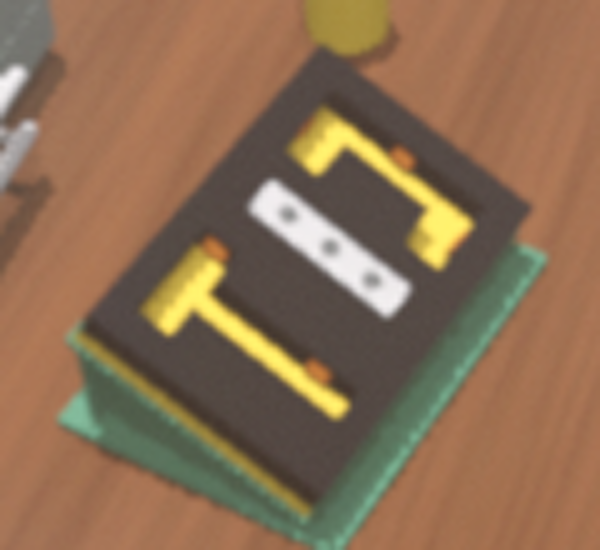

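View pics/tu.png

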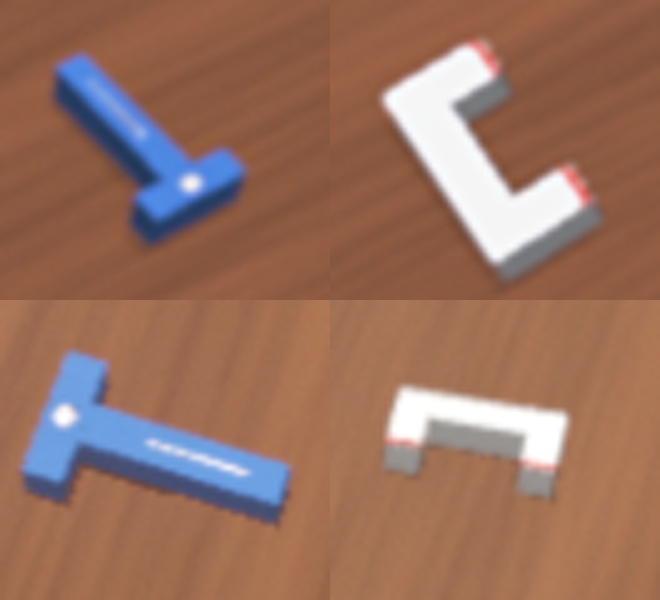

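Foam top corners are clear in both views, with the U cutout on the left and the T cutout on the right in the scene view. I'm now computing coarse poses from corners.

```bash
python3 - <<'E'
from h import *
a=pose('scene');b=pose('side')
S=lambda L,ox,oy:[(x/5+ox,y/5+oy) for x,y in L]
sc=S([(62,187),(507,37),(655,198),(160,400)],225,190)
sd=S([(530,208),(315,497),(80,330),(325,48)],195,155)
P=[]
for u,v in zip(sc,sd):
    x,e=tri([(a,u),(b,v)]);P.append(x);print(x.round(4),np.round(e,4))
P=np.array(P);c=P.mean(0);ey=(P[1]+P[2]-P[0]-P[3]);ex=(P[2]+P[3]-P[0]-P[1]);print(c,np.linalg.norm(ex)/2,np.linalg.norm(ey)/2,ex/np.linalg.norm(ex),ey/np.linalg.norm(ey))
print('yaw',np.degrees(np.arctan2(ex[1],ex[0])),np.degrees(np.arctan2(-ey[0],ey[1])))
# T: top corners: stem end corners, crossbar outer corners
n=[0,0,1]
for nm,pt,L,o in(('Tsc',a,[(60,65),(85,57),(235,150),(135,200),(243,170),(150,238)],(330,110)),('Tsd',b,[(278,510-300),(288,466-300),(105,360-300),(62,352-300),(68,490-300),(22,472-300)],(250,315)),
  ('Usc',a,[(381-330,98),(500-330,265),(470-330,45),(585-330,195)],(122,220)),('Usd',b,[(402-330,388-300),(568-330,412-300),(385-330,440-300),(555-330,466-300)],(310,140))):
    print(nm,onplane(pt,S(L,*o),n,.024).round(4).tolist())
E
```

```text
[ 0.5167 -0.1095  0.0505] [0.0019 0.0019]
[0.5618 0.1234 0.0486] [0.0002 0.0002]
[0.7004 0.1009 0.1101] [0.0019 0.0019]
[ 0.6596 -0.1401  0.1085] [0.0051 0.0051]
[ 0.60963322 -0.00630031  0.07942991] 0.15522162656918165 0.24083360208540677 [ 0.9069323  -0.17087385  0.38506614] [ 1.78267852e-01  9.83981887e-01 -4.68816792e-04]
yaw -10.669938487469848 -10.268884461099068
Tsc [[0.3622, 0.324, 0.024], [0.3649, 0.3399, 0.024], [0.467, 0.3681, 0.024], [0.4658, 0.2985, 0.024], [0.4809, 0.3626, 0.024], [0.4916, 0.2888, 0.024]]
Tsd [[0.3588, 0.3436, 0.024], [0.3608, 0.3214, 0.024], [0.4614, 0.2987, 0.024], [0.4828, 0.3016, 0.024], [0.4552, 0.3665, 0.024], [0.4789, 0.3653, 0.024]]
Usc [[0.3964, -0.3358, 0.024], [0.5091, -0.323, 0.024], [0.392, -0.2872, 0.024], [0.4974, -0.2742, 0.024]]
Usd [[0.5012, -0.3248, 0.024], [0.392, -0.3379, 0.024], [0.4984, -0.2739, 0.024], [0.3887, -0.2862, 0.024]]
```

```bash
cat >> h.py <<'E'
def toolT():
    s=read_state();T=np.eye(4);T[:3,:3]=R.from_quat(s['eef_rot']).as_matrix();T[:3,3]=s['ee_pos'];return T
def down(yaw,ty=-1,tilt=0,ref=None):
    """tool x into surface; gauge frame yaw; ty=-1: tool z=+gauge y, tool y=-gauge x"""
    G=R.from_euler('z',yaw,degrees=True).as_matrix()@R.from_euler('y',-tilt,degrees=True).as_matrix()
    X,Y,Z=G.T
    return np.c_[-Z,ty*X,-ty*Y]
def cmd(p,Rt,T=None):
    T=toolT() if T is None else T
    d=T[:3,:3].T@(np.array(p)-T[:3,3])*1000
    rv=R.from_matrix(T[:3,:3].T@Rt).as_rotvec()
    print('shift mm',d.round(1),'rotvec',rv.round(4),'deg',np.degrees(np.linalg.norm(rv)).round(1))
    return d,rv
E
python3 - <<'E'
from h import *
T=toolT();print(T.round(3))
for ty in(-1,1): print(ty);cmd([.43,.333,.17],down(3,ty));
E
```

```text
[[-0.     0.923  0.385  0.24 ]
 [ 0.001  0.385 -0.923 -0.577]
 [-1.    -0.    -0.001  0.222]
 [ 0.     0.     0.     1.   ]]
-1
shift mm [  52.7  525.  -766.6] rotvec [-2.7992e+00 -4.0000e-04 -1.5000e-03] deg 160.4
1
shift mm [  52.7  525.  -766.6] rotvec [ 3.424e-01 -1.100e-03  3.000e-04] deg 19.6
```

```bash
python3 - <<'E'
from h import *
a=pose('scene');b=pose('side')
for nm,u,v in(('tubeTop1',(409,167),(201,293)),('tubeTop2',(437,154),(182,326)),('bottle',(206,309),(264,127)),('gear',(156,325),(289,125)),('lid',(230,196),(334,225))):
    print(nm,tri([(a,u),(b,v)]))
cmd([.42,-.2,.26],down(-77,-1));cmd([.42,-.2,.26],down(-77,1))
E
```

```text
tubeTop1 (array([0.62995675, 0.31255375, 0.11604281]), [0.0009612073434764394, 0.0009612073434762668])
tubeTop2 (array([0.63484414, 0.40113953, 0.11247419]), [0.0007108681556690829, 0.0007108681556689198])
bottle (array([ 0.693126  , -0.27157537,  0.14173674]), [0.0031036937305044705, 0.0031036937305044484])
gear (array([ 0.64494556, -0.37139883,  0.08500746]), [0.00431369628818843, 0.0043136962881885595])
lid (array([ 0.40084726, -0.06988083,  0.00927209]), [0.0014259567076342166, 0.0014259567076341556])
shift mm [ -37.8  310.8 -278.6] rotvec [-1.4029e+00 -1.0000e-03 -7.0000e-04] deg 80.4
shift mm [ -37.8  310.8 -278.6] rotvec [ 1.7387e+00 -7.0000e-04  1.0000e-03] deg 99.6
```

Request:
{"op": "arm_command", "data": {
  "targets": [
    [0,-38,311,-279,-1.4,0,0],
    [0,-38,311,-279,-1.4,0,0],
    [0,-38,311,-279,-1.4,0,0],
    [0,-38,311,-279,-1.4,0,0],
    [0,-38,311,-279,-1.4,0,0],
    [0,-38,311,-279,-1.4,0,0],
    [0,-38,311,-279,-1.4,0,0],
    [0,-38,311,-279,-1.4,0,0],
    [0,-38,311,-279,-1.4,0,0],
    [0,-38,311,-279,-1.4,0,0]
  ]
}}

```text
time: 1.15
ee_pos: [0.4217, -0.1962, 0.261]
eef_rot: [-0.083, 0.702, 0.083, 0.703]
ft_force: [-0.1, -0.1, 0.1]
width: 0.0871
```

```bash
python3 - <<'E'
from h import *
print(read_state()['joint_positions'].round(2),read_state()['ft_force']);print(toolT().round(3))
cmd([.43,.333,.2],down(3,-1))
E
```

```text
[ 0.82 -0.02 -0.47  1.78 -0.01  1.38  0.59] [-0.12468558 -0.06521899  0.12275095]
[[ 0.001 -0.233  0.972  0.422]
 [-0.     0.972  0.233 -0.196]
 [-1.    -0.     0.001  0.261]
 [ 0.     0.     0.     1.   ]]
shift mm [ 60.9 512.7 131.5] rotvec [-1.3876e+00  5.0000e-04  9.0000e-04] deg 79.5
```

Request:
{"op": "arm_command", "data": {
  "targets": [
    [0,61,513,131,-1.39,0,0],
    [0,61,513,131,-1.39,0,0],
    [0,61,513,131,-1.39,0,0],
    [0,61,513,131,-1.39,0,0],
    [0,61,513,131,-1.39,0,0],
    [0,61,513,131,-1.39,0,0],
    [0,61,513,131,-1.39,0,0],
    [0,61,513,131,-1.39,0,0],
    [0,61,513,131,-1.39,0,0],
    [0,61,513,131,-1.39,0,0]
  ]
}}

```text
time: 2.15
ee_pos: [0.4331, 0.2984, 0.2032]
eef_rot: [0.512, -0.488, -0.511, -0.488]
ft_force: [0.5, -0.2, 0.1]
width: 0.0875
```

Request:
{"op": "arm_command", "data": {
  "targets": [
    [0,0,0,0,0,0,0],
    [0,0,0,0,0,0,0],
    [0,0,0,0,0,0,0]
  ]
}}

```text
time: 2.45
ee_pos: [0.4334, 0.2957, 0.2032]
eef_rot: [0.511, -0.49, -0.51, -0.489]
ft_force: [0.0, -0.4, 1.0]
width: 0.0872
```

```bash
python3 - <<'E'
from h import *
s=read_state();print(s['joint_positions'].round(2),s['joint_vel'].round(3));T=toolT();print(T.round(4).tolist())
np.save('w1.npy',T)
cv2.imwrite('pics/w1.png',camera('wrist')[:,:,::-1])
E
```

```text
[ 0.19  0.25 -0.99  1.71  0.22  1.3   0.76] [ 0.02  -0.018  0.005  0.003 -0.002  0.001  0.001]
[[0.0, -0.9991, -0.0417, 0.4334], [-0.0009, -0.0417, 0.9991, 0.2957], [-1.0, -0.0, -0.0009, 0.2032], [0.0, 0.0, 0.0, 1.0]]
```

View pics/w1.png

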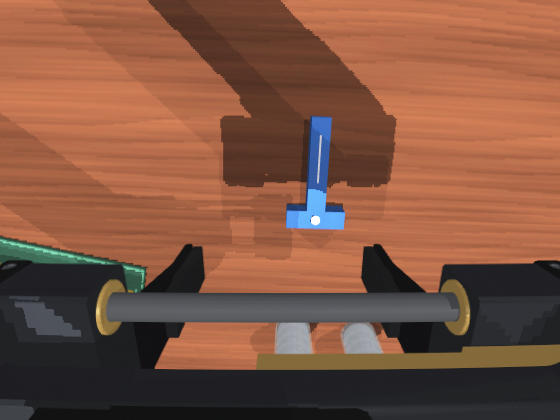

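The wrist view shows the T at (317,120)–(315,230), stem pointing toward the robot. I'm measuring it roughly and moving closer.

```bash
cat >> h.py <<'E'
def fitpose(model,uv,pt,zplane_n,zplane_c,basis=None):
    """least-squares rigid 2D fit of model corner points to pixel corners cast on plane"""
    P=onplane(pt,uv,zplane_n,zplane_c)
    return P
def rigid2d(m,q):
    m=np.array(m,float);q=np.array(q,float);mc=m.mean(0);qc=q.mean(0)
    A=(m-mc).T@(q-qc);th=np.arctan2(A[0,1]-A[1,0],A[0,0]+A[1,1])
    c,s=np.cos(th),np.sin(th);Rm=np.array([[c,-s],[s,c]]);t=qc-Rm@mc
    return t,np.degrees(th),np.linalg.norm((m@Rm.T+t)-q,axis=1)
E
python3 - <<'E'
from h import *
T=np.load('w1.npy');p=camera_params('wrist');pt=(p,T@p['mount'])
uv=[(311,117),(331,117),(287,228.5),(344,229)]
P=onplane(pt,uv,[0,0,1],.024)[:,:2];print(P.round(4))
print(rigid2d(np.array([(-73,10),(-73,-10),(47,32),(47,-32)])/1000,P))
cmd([.433,.333,.12],down(3,-1))
E
```

```text
[[0.3617 0.321 ]
 [0.3608 0.3411]
 [0.4824 0.3025]
 [0.4803 0.3659]]
(array([0.43430435, 0.33296896]), np.float64(1.415297966108992), array([0.02013234, 0.01996512, 0.0636359 , 0.06380417]))
shift mm [83.4 -0.8 37.8] rotvec [-0.0116 -0.0011  0.0006] deg 0.7
```

Request:
{"op": "arm_command", "data": {
  "targets": [
    [0,83,-1,38,0.01,0,0],
    [0,83,-1,38,0.01,0,0],
    [0,83,-1,38,0.01,0,0],
    [0,83,-1,38,0.01,0,0],
    [0,83,-1,38,0.01,0,0]
  ]
}}

```text
time: 3.0
ee_pos: [0.4339, 0.3341, 0.1222]
eef_rot: [0.508, -0.491, -0.507, -0.493]
ft_force: [-0.4, -0.1, 0.7]
width: 0.0871
```

```bash
python3 - <<'E'
from h import *
T=toolT();print(T.round(4).tolist());np.save('w2.npy',T)
im=camera('wrist')[:,:,::-1].copy();cv2.imwrite('pics/w2.png',im)
hsv=cv2.cvtColor(im,cv2.COLOR_BGR2HSV);m=cv2.inRange(hsv,(100,120,40),(125,255,255))
ys,xs=np.nonzero(m);print(xs.min(),xs.max(),ys.min(),ys.max())
x0,y0=xs.min()-10,ys.min()-10
c=im[y0:ys.max()+10,x0:xs.max()+10];print(x0,y0,c.shape)
cv2.imwrite('pics/w2z.png',cv2.resize(c,None,fx=4,fy=4,interpolation=cv2.INTER_CUBIC)[:600])
E
```

```text
[[0.0026, -0.9995, -0.0312, 0.4339], [0.0005, -0.0312, 0.9995, 0.3341], [-1.0, -0.0027, 0.0004, 0.1222], [0.0, 0.0, 0.0, 1.0]]
243 317 117 259
233 107 (162, 94, 3)
```

View pics/w2.png

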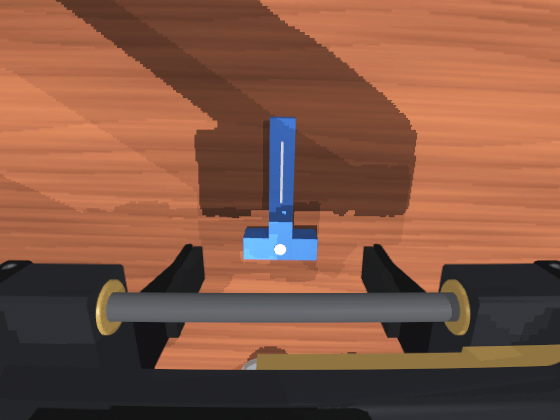

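View pics/w2z.png

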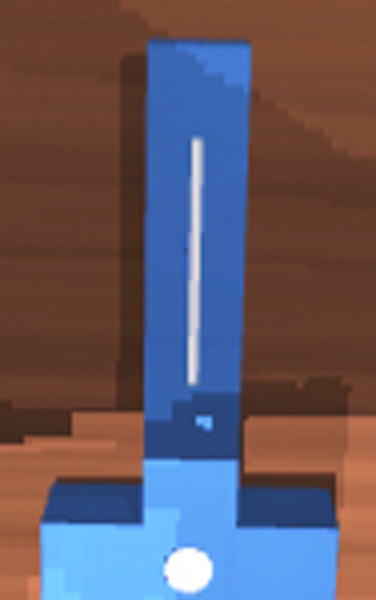

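```bash
python3 - <<'E'
from h import *
T=np.load('w2.npy');p=camera_params('wrist');pt=(p,T@p['mount'])
uv=[(270,117.3),(295.5,117.5),(243.5,237.8),(317.5,238.8),(243.7,260),(317.3,260.3)]
P=onplane(pt,uv,[0,0,1],.024)[:,:2];print(P.round(4))
t,y,r=rigid2d(np.array([(-73,-10),(-73,10),(27,-32),(27,32),(47,-32),(47,32)])/1000,P);print(t,y,r)
cmd([*t,.012],down(y,-1))
E
```

```text
[[0.361  0.3222]
 [0.3605 0.3417]
 [0.4614 0.3015]
 [0.4603 0.3649]
 [0.4824 0.3016]
 [0.4807 0.366 ]]
[0.43402529 0.33296987] 0.9376975280427438 [0.00044805 0.00039539 0.00022794 0.00058042 0.00087889 0.00033393]
shift mm [110.2   0.3  -1.3] rotvec [0.0148 0.0006 0.0031] deg 0.9
```

Request:
{"op": "arm_command", "data": {
  "targets": [
    [0,50,0,-1,0.015,0,0.002],
    [0,100,0,-1,0.015,0,0.003],
    [0,112,0,-1,0.015,0,0.003],
    [0,112,0,-1,0.015,0,0.003],
    [0,112,0,-1,0.015,0,0.003]
  ]
}}

```text
time: 3.55
ee_pos: [0.4338, 0.3348, 0.0108]
eef_rot: [-0.504, 0.495, 0.505, 0.496]
ft_force: [-0.2, 0.3, 0.2]
width: 0.087
```

```bash
python3 - <<'E'
from h import *
T=toolT();print(T.round(4).tolist())
cmd([.4340,.333,.010],down(.94,-1))
im=camera('wrist')[:,:,::-1].copy();cv2.imwrite('pics/w3.png',im)
E
```

```text
[[-0.0005, -0.9998, -0.0179, 0.4338], [0.0016, -0.0179, 0.9998, 0.3348], [-1.0, 0.0005, 0.0016, 0.0108], [0.0, 0.0, 0.0, 1.0]]
shift mm [ 0.8 -0.2 -1.8] rotvec [ 0.0015  0.0016 -0.0005] deg 0.1
```

View pics/w3.png

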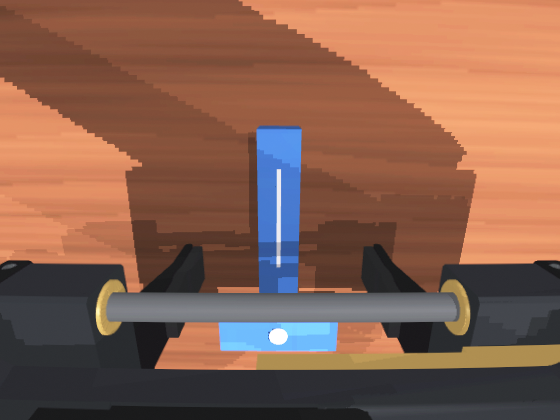

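The stem lies at column 279, between the fingers (centre 283). I'm centring and closing on it.

Request:
{"op": "arm_command", "data": {
  "targets": [
    [0,0.8,0,-1.8,0,0,0],
    [255,0.8,0,-1.8,0,0,0],
    [255,0.8,0,-1.8,0,0,0],
    [255,0.8,0,-1.8,0,0,0],
    [255,0.8,0,-1.8,0,0,0],
    [255,0.8,0,-1.8,0,0,0]
  ],
  "newtons": 40
}}

```text
time: 4.2
ee_pos: [0.4325, 0.332, 0.0075]
eef_rot: [-0.504, 0.496, 0.505, 0.495]
ft_force: [0.2, 0.1, -1.0]
width: 0.0546
```

Request:
{"op": "arm_command", "data": {
  "targets": [
    [255,0,0,0,0,0,0],
    [255,0,0,0,0,0,0],
    [255,-40,0,0,0,0,0],
    [255,-90,0,0,0,0,0],
    [255,-140,0,0,0,0,0],
    [255,-190,0,0,0,0,0],
    [255,-190,0,0,0,0,0]
  ]
}}

```text
time: 4.9
ee_pos: [0.4349, 0.3346, 0.2041]
eef_rot: [0.505, -0.493, -0.505, -0.498]
ft_force: [0.5, 0.8, -1.1]
width: 0.003
```

```bash
python3 - <<'E'
from h import *
T=toolT();print(T.round(4).tolist(),read_state()['width'],read_state()['joint_positions'].round(2))
im=camera('wrist')[:,:,::-1].copy();cv2.imwrite('pics/w4.png',im)
# foam coarse: top centre, view pose
yaw=-10.4;G=down(yaw,-1,25)
c=np.array([.610,-.006,.0794]);ex=-G[:,1];ey=G[:,2];ez=-G[:,0];print(ex,ey,ez)
cmd(c+ez*.13-ex*0.0+ey*.03,G)
E
```

```text
[[0.0051, -0.9998, -0.0186, 0.4349], [0.0049, -0.0185, 0.9998, 0.3346], [-1.0, -0.0052, 0.0048, 0.2041], [0.0, 0.0, 0.0, 1.0]] 0.002952027449048713 [ 0.1   0.32 -1.    1.66  0.27  1.31  0.65]
[ 0.89141848 -0.16360591  0.42261826] [0.18051915 0.98357147 0.        ] [-0.41567527  0.07629069  0.90630779]
shift mm [   3.  -121.7 -302.1] rotvec [ 0.1958  0.0461 -0.433 ] deg 27.4
```

View pics/w4.png

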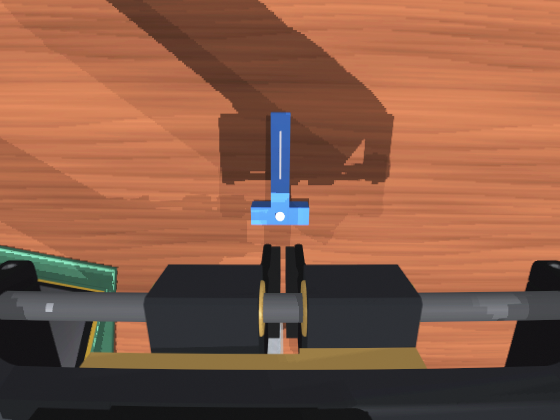

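The fingers were still closing when I lifted (about 65 mm/s), so the T stayed on the table at (280,113)–(280,224). I'll re-measure, reopen and retry with a longer wait.

```bash
python3 - <<'E'
from h import *
T=toolT();p=camera_params('wrist');pt=(p,T@p['mount'])
uv=[(271,113),(291.3,113),(251.5,224.5),(309.2,223.8)]
P=onplane(pt,uv,[0,0,1],.024)[:,:2]
t,y,r=rigid2d(np.array([(-73,-10),(-73,10),(47,-32),(47,32)])/1000,P);print(t,y,r)
cmd([.434,.333,.010],down(.94,-1))
E
```

```text
[0.43196215 0.331598  ] 0.7222553129667543 [0.00119678 0.0010999  0.000578   0.00176905]
shift mm [190.7   0.7  -0.7] rotvec [0.0017 0.0024 0.0021] deg 0.2
```

Request:
{"op": "arm_command", "data": {
  "targets": [
    [100,0,0.5,-1,0,0,0],
    [100,0,0.5,-1,0,0,0],
    [100,0,0.5,-1,0,0,0],
    [100,30,0.5,-1,0,0,0],
    [100,80,0.5,-1,0,0,0],
    [100,130,0.5,-1,0,0,0],
    [100,170,0.5,-1,0,0,0],
    [100,190,0.5,-1,0,0,0],
    [100,194,0.5,-1,0,0,0],
    [100,194,0.5,-1,0,0,0]
  ]
}}

```text
time: 5.95
ee_pos: [0.4311, 0.3307, 0.0024]
eef_rot: [-0.504, 0.497, 0.506, 0.494]
ft_force: [-0.6, 0.3, 0.8]
width: 0.0528
```

```bash
python3 - <<'E'
from h import *
print(read_state()['width'],toolT().round(4).tolist())
cmd([.434,.333,.010],down(.94,-1))
E
```

```text
0.05275369647239808 [[-0.0053, -0.9998, -0.0187, 0.4311], [-0.0011, -0.0187, 0.9998, 0.3307], [-1.0, 0.0053, -0.001, 0.0024], [0.0, 0.0, 0.0, 1.0]]
shift mm [-7.6 -2.9  2.3] rotvec [ 0.0023 -0.001  -0.0053] deg 0.3
```

Request:
{"op": "arm_command", "data": {
  "targets": [
    [100,0,0,0,0,0,0],
    [100,0,0,0,0,0,0]
  ]
}}

```text
time: 6.15
ee_pos: [0.4323, 0.3313, 0.0041]
eef_rot: [-0.504, 0.496, 0.505, 0.495]
ft_force: [-0.5, -1.0, -0.5]
width: 0.0527
```

```bash
python3 - <<'E'
from h import *
for i in range(3):
    s=read_state();print(s['time'],s['ee_pos'].round(4),s['joint_vel'].round(3),s['ft_force'].round(2))
    if i==0: im=camera('wrist')[:,:,::-1];cv2.imwrite('pics/w5.png',im)
cmd([.434,.333,.010],down(.94,-1))
E
```

```text
6.15 [0.4323 0.3313 0.0041] [ 0.    -0.002  0.001  0.    -0.    -0.001 -0.   ] [-0.52 -1.04 -0.52]
6.2 [0.4324 0.3312 0.0041] [ 0.001 -0.001  0.002  0.001  0.002 -0.002 -0.001] [-0.59 -0.3  -0.46]
6.2 [0.4324 0.3312 0.0041] [ 0.001 -0.001  0.002  0.001  0.002 -0.002 -0.001] [-0.59 -0.3  -0.46]
shift mm [-5.9 -1.6  1.8] rotvec [ 0.0017  0.0004 -0.002 ] deg 0.2
```

View pics/w5.png

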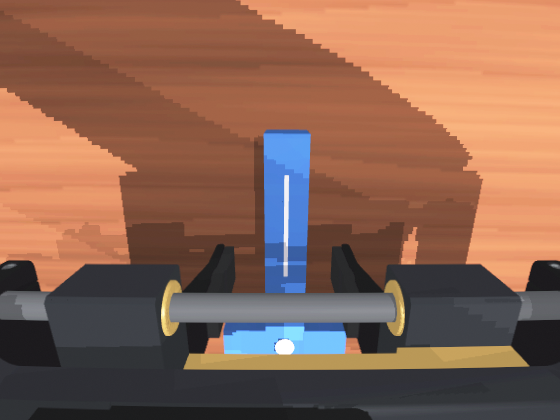

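Request:
{"op": "arm_command", "data": {
  "targets": [
    [100,-6,-1.5,1,0,0,0],
    [100,-6,-1.5,1,0,0,0],
    [255,-6,-1.5,1,0,0,0],
    [255,-6,-1.5,1,0,0,0],
    [255,-6,-1.5,1,0,0,0],
    [255,-6,-1.5,1,0,0,0],
    [255,-6,-1.5,1,0,0,0],
    [255,-6,-1.5,1,0,0,0],
    [255,-6,-1.5,1,0,0,0],
    [255,-6,-1.5,1,0,0,0]
  ],
  "newtons": 40
}}

```text
time: 7.2
ee_pos: [0.4335, 0.332, 0.0094]
eef_rot: [-0.504, 0.496, 0.505, 0.495]
ft_force: [0.2, -0.9, -0.5]
width: 0.0194
```

Request:
{"op": "arm_command", "data": {
  "targets": [
    [255,0,0,0,0,0,0],
    [255,0,0,0,0,0,0]
  ]
}}

```text
time: 7.4
ee_pos: [0.4335, 0.3319, 0.0094]
eef_rot: [-0.504, 0.496, 0.505, 0.495]
ft_force: [0.6, -0.1, -0.9]
width: 0.0194
```

Request:
{"op": "arm_command", "data": {
  "targets": [
    [255,-40,0,0,0,0,0],
    [255,-90,0,0,0,0,0],
    [255,-140,0,0,0,0,0],
    [255,-190,0,0,0,0,0],
    [255,-190,0,0,0,0,0],
    [255,-190,0,0,0,0,0],
    [255,-190,0,0,0,0,0]
  ]
}}

```text
time: 8.1
ee_pos: [0.4336, 0.3312, 0.1979]
eef_rot: [-0.504, 0.497, 0.505, 0.494]
ft_force: [0.3, -0.2, -1.9]
width: 0.0198
```

```bash
cat >> h.py <<'E'
YAW=-10.4;C0=np.array([.610,-.006,.0794])
def F(p,yaw=None,c=None):
    """foam-top-centre coords (mm) -> world"""
    G=down(YAW if yaw is None else yaw,-1,25);M=np.c_[-G[:,1],G[:,2],-G[:,0]]
    return (C0 if c is None else c)+M@(np.array(p)/1000.)
E
python3 - <<'E'
from h import *
T=toolT();print(T.round(4).tolist(),read_state()['width'],read_state()['joint_positions'].round(2))
print(F([0,-25,130]));cmd(F([0,-25,130]),down(YAW,-1,25))
E
```

```text
[[-0.0047, -0.9998, -0.018, 0.4336], [-0.0017, -0.018, 0.9998, 0.3312], [-1.0, 0.0048, -0.0016, 0.1979], [0.0, 0.0, 0.0, 1.0]] 0.01978715457130718 [ 0.1   0.32 -1.    1.66  0.28  1.31  0.65]
[ 0.55144924 -0.0206715   0.19722001]
shift mm [   0.7 -111.5 -353.9] rotvec [ 0.1968  0.0415 -0.4395] deg 27.7
```

Request:
{"op": "arm_command", "data": {
  "targets": [
    [255,0,-56,-177,0.098,0.02,-0.22],
    [255,0,-56,-177,0.098,0.02,-0.22],
    [255,0,-56,-177,0.098,0.02,-0.22],
    [255,1,-111,-354,0.197,0.042,-0.44],
    [255,1,-111,-354,0.197,0.042,-0.44],
    [255,1,-111,-354,0.197,0.042,-0.44],
    [255,1,-111,-354,0.197,0.042,-0.44],
    [255,1,-111,-354,0.197,0.042,-0.44],
    [255,1,-111,-354,0.197,0.042,-0.44],
    [255,1,-111,-354,0.197,0.042,-0.44]
  ]
}}

```text
time: 9.1
ee_pos: [0.5505, -0.0199, 0.1963]
eef_rot: [-0.559, 0.433, 0.325, 0.629]
ft_force: [-0.1, 0.7, -3.1]
width: 0.0198
```

Request:
{"op": "arm_command", "data": {
  "targets": [
    [255,0,0,0,0,0,0],
    [255,0,0,0,0,0,0],
    [255,0,0,0,0,0,0]
  ]
}}

```text
time: 9.4
ee_pos: [0.5514, -0.0191, 0.1981]
eef_rot: [-0.56, 0.431, 0.324, 0.629]
ft_force: [-0.1, -0.7, -1.5]
width: 0.0195
```

```bash
python3 - <<'E'
from h import *
T=toolT();print(T.round(4).tolist());np.save('w6.npy',T);print(read_state()['joint_positions'].round(2))
im=camera('wrist')[:,:,::-1].copy();cv2.imwrite('pics/w6.png',im)
cmd(F([0,-25,130]),down(YAW,-1,25))
E
```

```text
[[0.4177, -0.8907, 0.1793, 0.5514], [-0.075, 0.1628, 0.9838, -0.0191], [-0.9055, -0.4244, 0.0012, 0.1981], [0.0, 0.0, 0.0, 1.0]]
[ 0.57 -0.1  -0.65  2.05  0.08  0.75  1.25]
shift mm [ 1.   0.1 -1.4] rotvec [0.0004 0.0016 0.0021] deg 0.2
```

View pics/w6.png

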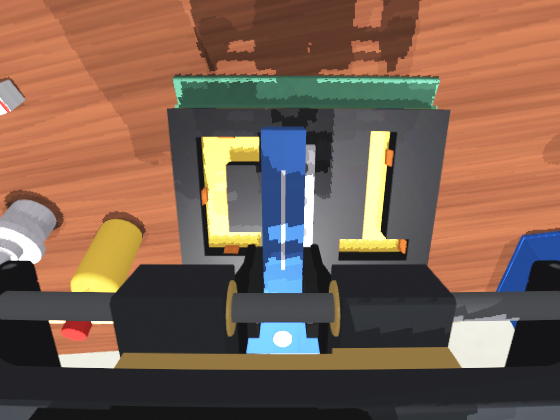

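The wrist view shows both cutouts (U at cols 197–270, T at cols 335–415, rows 130–258) and the held T. Zooming in on them.

```bash
python3 - <<'E'
import cv2
im=cv2.imread('pics/w6.png')
def z(x0,y0,x1,y1,f,n,a=1.5): 
    c=cv2.convertScaleAbs(im[y0:y1,x0:x1],alpha=a,beta=20)
    cv2.imwrite(n,cv2.resize(c,None,fx=f,fy=f,interpolation=cv2.INTER_CUBIC))
z(325,120,425,264,4,'pics/w6t.png');z(185,125,285,269,4,'pics/w6u.png')
z(160,90,460,290,2.5,'pics/w6f.png')
E
```

```text
(no output)
```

View pics/w6t.png

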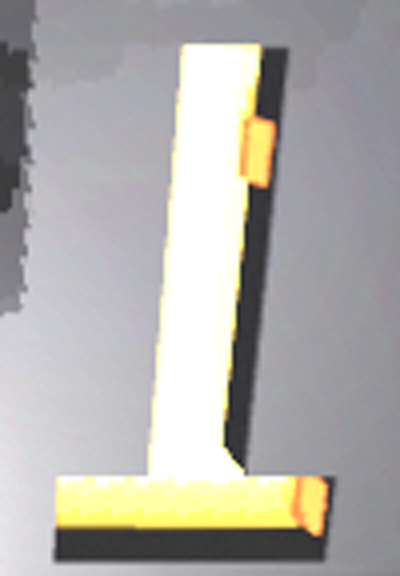

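View pics/w6u.png

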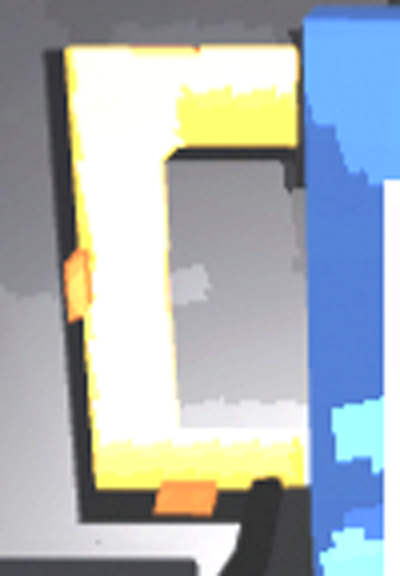

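View pics/w6f.png

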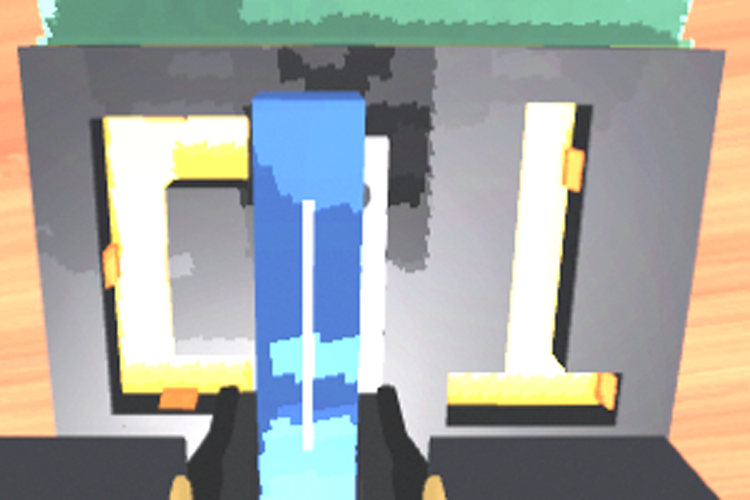

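```bash
python3 - <<'E'
import cv2
im=cv2.imread('pics/w6.png')
def z(x0,y0,x1,y1,f,n,a=1.5): 
    c=cv2.convertScaleAbs(im[y0:y1,x0:x1],alpha=a,beta=20)
    cv2.imwrite(n,cv2.resize(c,None,fx=f,fy=f,interpolation=cv2.INTER_CUBIC))
z(235,118,335,258,4,'pics/w6h.png',1.2);z(230,310,340,370,6,'pics/w6h2.png',1.2)
E
```

```text
(no output)
```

View pics/w6h.png

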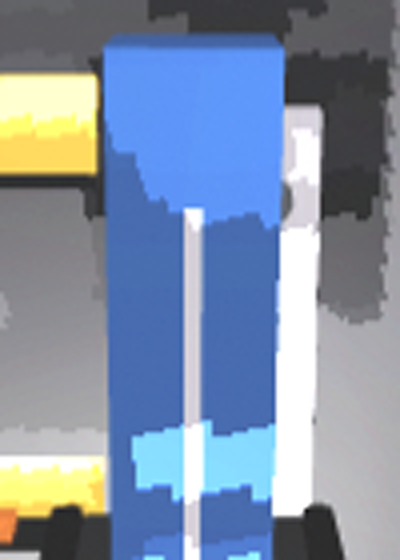

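View pics/w6h2.png

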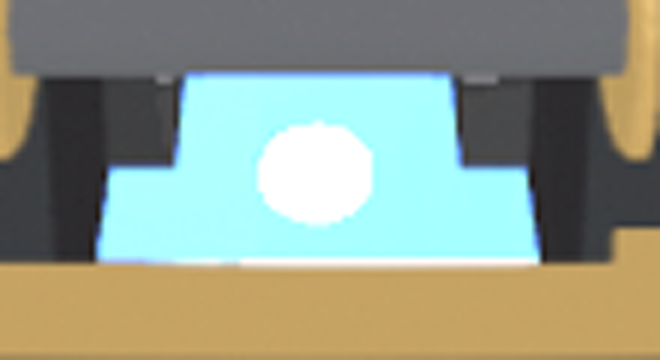

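```bash
cat > fit.py <<'E'
from h import *
from scipy.optimize import least_squares
def zp(L,x0,y0,f): return [((x+.5)/f-.5+x0,(y+.5)/f-.5+y0) for x,y in L]
def gaugepts(m,z,par):  # tool-frame coords of gauge pts; par: x(depth of gauge centre) y z yaw pitch
    ty=par[5] if len(par)>5 else -1
    m=np.array(m,float)
    Rg=R.from_euler('x',par[3]).as_matrix()
    P=np.c_[-z*np.ones(len(m)),ty*m[:,0],-ty*m[:,1]]
    return (P@Rg.T+np.array(par[:3]))/1000
def heldfit(uv,m,z=12,guess=(-2,0,0,0),ty=-1,fixx=None):
    p=camera_params('wrist');pt=(p,p['mount'])
    def f(q):
        if fixx is not None:q=np.r_[fixx,q[1:]]
        return (proj(pt,gaugepts(m,z,[*q,0,ty]))-np.array(uv)).ravel()
    r=least_squares(f,guess);return r.x,f(r.x).reshape(-1,2)
TM=lambda e=0:[(-73-e,-10-e),(-73-e,10+e),(27-e,-32-e),(27-e,32+e),(47+e,-32-e),(47+e,32+e)]
E
cat > f6.py <<'E'
from fit import *
T=np.load('w6.npy');p=camera_params('wrist');pt=(p,T@p['mount'])
uvT=zp([(181,44),(289,47),(56,476),(335,476),(55,561),(327,561)],325,120,4)
uvU=zp([(45,50),(80,522),(168,160),(178,428)],185,125,4)
mU=[(-56.2,-12.2),(56.2,-12.2),(-31.8,9.8),(31.8,9.8)]
uvF=zp([(20,48),(723,52)],160,90,2.5);mF=[(-80,-120),(-80,120)]
mT=TM(1.2)
def f(q,parts=False):
    c=q[:3]/1000;yaw=q[3];
    W=lambda m,ox,oy:np.array([F([a+ox,b+oy,0],yaw,c) for a,b in m])
    e=np.vstack([proj(pt,W(mT,q[4],q[5]))-uvT,proj(pt,W(mU,q[6],q[7]))-uvU,proj(pt,W(mF,0,0))-uvF])
    return e if parts else e.ravel()
if __name__=='__main__':
    r=least_squares(f,[610,-6,79,-10.4,0,80,0,-80]);print(r.x.round(2));print(f(r.x,True).round(1).tolist())
    np.save('foam6.npy',r.x)
    uvH=[(260.9,129.4),(305.6,129.4),(247.6,337.25),(317.4,337.25),(258.9,337.25),(306.4,337.25)]
    mH=[(-73,-10),(-73,10),(27,-32),(27,32),(27,-10),(27,10)]
    h,e=heldfit(uvH,mH);print(h.round(3),e.round(1).tolist())
    np.save('held6.npy',h)
E
python3 f6.py
```

```text
[608.82  -6.99  84.06 -10.48  12.2   64.96  -0.65 -83.47]
[[1.0, 0.6], [-0.3, -0.0], [0.5, -0.1], [-0.0, -0.2], [-0.5, -0.1], [-0.8, -0.3], [1.8, -0.2], [1.8, -0.1], [-2.2, 0.2], [-1.3, 0.0], [-0.6, 0.3], [0.7, -0.2]]
[-8.445e+00 -2.463e+00 -6.500e-02  2.000e-03] [[-1.3, 6.7], [1.2, 6.8], [-26.8, -4.3], [27.0, -4.0], [4.4, -4.0], [-4.5, -4.0]]
```

```bash
sed -i 's/(-31.8,9.8),(31.8,9.8)/(-31.8,12.2),(31.8,12.2)/' f6.py
sed -i 's/^    uvH=.*/    uvH=[(260.9,129.4),(305.6,129.4),(282.3,338.5)]/; s/^    mH=.*/    mH=[(-73,-10),(-73,10),DOT]/; s/heldfit(uvH,mH)/heldfit(uvH,mH,fixx=-2.6)/' f6.py
python3 - <<'E'
from fit import *
T=np.load('w2.npy');p=camera_params('wrist');pt=(p,T@p['mount'])
im=cv2.imread('pics/w2.png');m=cv2.inRange(im[240:260,265:295],(220,220,220),(255,255,255))
ys,xs=np.nonzero(m);uv=(xs.mean()+265,ys.mean()+240);print(uv,len(xs))
d=onplane(pt,[uv],[0,0,1],.024)[0,:2]-[.43402,.33297];y=np.radians(.94);c,s=np.cos(y),np.sin(y)
D=np.array([[c,s],[-s,c]])@d*1000;print(D)
t=open('f6.py').read().replace('DOT','(%.2f,%.2f)'%tuple(D));open('f6.py','w').write(t)
E
python3 f6.py
```

```text
(np.float64(279.58762886597935), np.float64(249.01030927835052)) 97
[36.86267939 -0.95050883]
[ 6.0892e+02 -6.9900e+00  8.3830e+01 -1.0470e+01  1.2280e+01  6.5010e+01
 -5.7000e-01 -8.4740e+01]
[[0.9, 0.6], [-0.3, 0.0], [0.5, -0.2], [-0.0, -0.2], [-0.5, -0.2], [-0.8, -0.3], [0.4, -0.2], [0.5, -0.1], [-0.9, 0.2], [-0.0, 0.0], [-0.5, 0.3], [0.5, -0.2]]
[-2.    -0.216  0.477 -0.005] [[-0.4, 0.4], [0.5, 0.1], [-0.0, -0.7]]
```

```bash
cat >> h.py <<'E'
YAW=-10.47;C0=np.array([.60892,-.00699,.08383])
E
python3 - <<'E'
from h import *
cmd(F([52,-15,55]),down(YAW,-1,25))
E
```

```text
shift mm [ 71.7 -52.8   7.3] rotvec [0.0016 0.0021 0.0021] deg 0.2
```

Request:
{"op": "arm_command", "data": {
  "targets": [
    [255,36,-26,4,0.002,0.002,0.002],
    [255,72,-53,7,0.002,0.002,0.002],
    [255,72,-53,7,0.002,0.002,0.002],
    [255,72,-53,7,0.002,0.002,0.002],
    [255,72,-53,7,0.002,0.002,0.002],
    [255,72,-53,7,0.002,0.002,0.002]
  ]
}}

```text
time: 10.05
ee_pos: [0.63, -0.027, 0.1574]
eef_rot: [-0.56, 0.432, 0.323, 0.629]
ft_force: [-0.2, 0.2, -0.2]
width: 0.0193
```

```bash
python3 - <<'E'
from h import *
T=toolT();np.save('w7.npy',T);print(read_state()['joint_positions'].round(2))
im=camera('wrist')[:,:,::-1].copy();cv2.imwrite('pics/w7.png',im)
cmd(F([52,-15,55]),down(YAW,-1,25))
E
```

```text
[ 0.54  0.16 -0.68  1.92  0.36  0.7   1.05]
shift mm [1.3 1.2 0.9] rotvec [-0.0008 -0.0011  0.003 ] deg 0.2
```

View pics/w7.png

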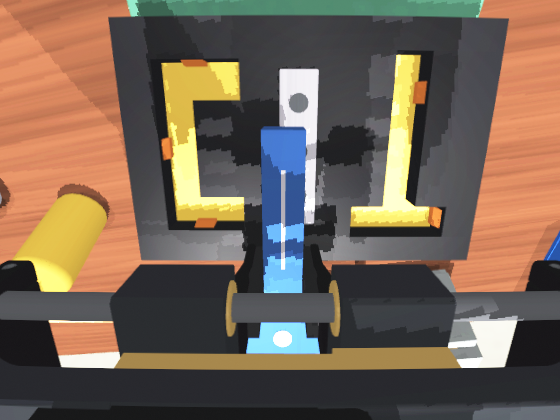

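Both cutouts are fully visible here, U at (150–243, 58–232) and T at (350–445, 50–238). Zooming for the corners.

```bash
python3 - <<'E'
import cv2
im=cv2.imread('pics/w7.png')
def z(x0,y0,x1,y1,f,n,a=1.8): 
    c=cv2.convertScaleAbs(im[y0:y1,x0:x1],alpha=a,beta=25)
    cv2.imwrite(n,cv2.resize(c,None,fx=f,fy=f,interpolation=cv2.INTER_CUBIC))
z(340,44,460,244,3,'pics/w7t.png');z(140,48,260,243,3,'pics/w7u.png');z(100,8,520,270,1.9,'pics/w7f.png')
E
```

```text
(no output)
```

View pics/w7t.png

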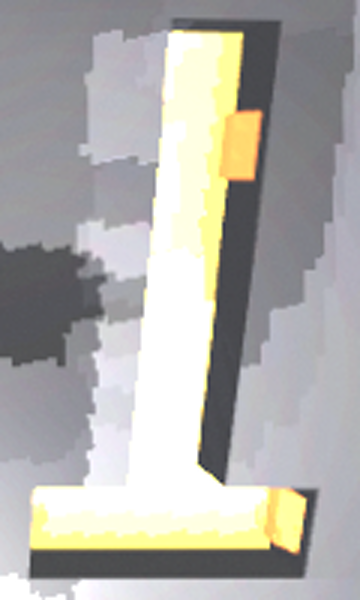

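View pics/w7u.png

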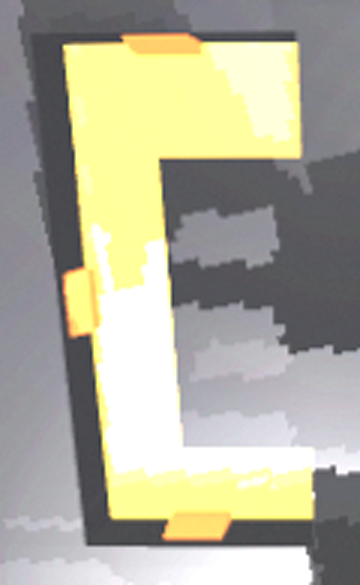

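View pics/w7f.png

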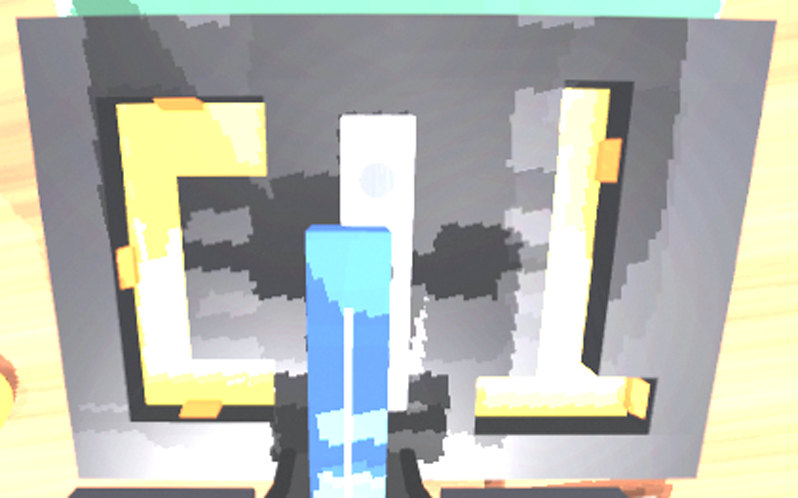

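```bash
cat > f7.py <<'E'
from fit import *
p=camera_params('wrist')
V=[]
pt6=(p,np.load('w6.npy')@p['mount']);pt7=(p,np.load('w7.npy')@p['mount'])
V6=(pt6,[('T',(-74.2,-11.2),0),]) 
mU=[(-56.2,-12.2),(56.2,-12.2),(-31.8,12.2),(31.8,12.2)]
O6=[(TM(1.2),'T',zp([(181,44),(289,47),(56,476),(335,476),(55,561),(327,561)],325,120,4)),
 (mU,'U',zp([(45,50),(80,522),(168,160),(178,428)],185,125,4)),([(-80,-120),(-80,120)],'F',zp([(20,48),(723,52)],160,90,2.5))]
O7=[(TM(1.2),'T',zp([(172,20),(280,20),(33,487),(318,488),(30,577),(306,577)],340,44,3)),
 (mU+[(-56.2,42.2),(-31.8,42.2),(31.8,42.2)],'U',zp([(33,34),(88,545),(161,158),(183,447),(298,33),(301,158),(313,447)],140,48,3)),
 ([(-80,-120),(-80,120),(80,-120),(80,120)],'F',zp([(17,19),(776,21),(80,478),(698,478)],100,8,1.9))]
def f(q,views,parts=False):
    c=q[:3]/1000;yaw=q[3];off={'T':q[4:6],'U':q[6:8],'F':(0,0)};E=[]
    for pt,O in views:
        for m,k,uv in O:
            W=np.array([F([a+off[k][0],b+off[k][1],0],yaw,c) for a,b in m]);E.append(proj(pt,W)-np.array(uv))
    return E if parts else np.vstack(E).ravel()
for nm,v in(('6',[(pt6,O6)]),('7',[(pt7,O7)]),('67',[(pt6,O6),(pt7,O7)])):
    r=least_squares(f,[610,-6,79,-10.4,0,80,0,-80],args=(v,));print(nm,r.x.round(2),'T',(F([r.x[4],r.x[5],0],r.x[3],r.x[:3]/1000)*1000).round(1),'rms',np.sqrt((r.fun**2).mean()).round(2))
    np.save('foam'+nm+'.npy',r.x)
for e in f(r.x,v,True):print(e.round(1).tolist())
E
python3 f7.py
```

```text
6 [ 6.0892e+02 -6.9900e+00  8.3830e+01 -1.0470e+01  1.2280e+01  6.5010e+01
 -5.7000e-01 -8.4740e+01] T [631.7  54.9  89. ] rms 0.45
7 [ 6.0814e+02 -6.6700e+00  8.3970e+01 -1.0410e+01  1.2880e+01  6.4870e+01
 -1.5000e-01 -8.4990e+01] T [631.3  55.   89.4] rms 0.31
67 [ 6.0829e+02 -6.7400e+00  8.4010e+01 -1.0420e+01  1.2720e+01  6.4860e+01
 -2.9000e-01 -8.4930e+01] T [631.4  55.   89.4] rms 0.41
[[1.0, 0.5], [-0.2, -0.1], [0.6, -0.1], [0.2, -0.2], [-0.4, -0.1], [-0.6, -0.3]]
[[0.1, -0.3], [0.4, -0.1], [-1.0, 0.1], [-0.1, 0.0]]
[[-0.7, -0.2], [1.0, -0.9]]
[[-0.2, -0.3], [0.1, 0.1], [0.6, 0.3], [-0.1, -0.1], [-0.4, 0.1], [-0.7, -0.1]]
[[0.1, 0.3], [0.2, 0.3], [-0.2, -0.0], [-0.1, 0.1], [-0.0, -0.2], [0.4, -0.3], [-0.0, 0.1]]
[[0.3, 0.2], [0.1, -0.0], [0.2, 0.6], [-0.9, 0.2]]
```

```bash
cat >> h.py <<'E'
YAW=-10.42;C0=np.array([.60829,-.00674,.08401]);TEE=np.array([12.7,64.9]);YOKE=np.array([-.3,-84.95])
def foam(T=None,p=None):
    "tool pose in foam-top coords mm and orientation error rotvec"
    T=toolT() if T is None else T
    G=down(YAW,-1,25);M=np.c_[-G[:,1],G[:,2],-G[:,0]]
    return (M.T@(T[:3,3]-C0)*1000).round(2)
E
python3 - <<'E'
from h import *
print(foam());cmd(F([12.5,64.7,20]),down(YAW,-1,25))
E
```

```text
[ 53.75 -16.09  55.89]
shift mm [35.6 41.5 80.8] rotvec [-0.0016 -0.0015  0.003 ] deg 0.2
```

Request:
{"op": "arm_command", "data": {
  "targets": [
    [255,5,20,40,-0.0016,-0.0015,0.003],
    [255,10,41.5,80.8,-0.0016,-0.0015,0.003],
    [255,20,41.5,80.8,-0.0016,-0.0015,0.003],
    [255,35.6,41.5,80.8,-0.0016,-0.0015,0.003],
    [255,35.6,41.5,80.8,-0.0016,-0.0015,0.003],
    [255,35.6,41.5,80.8,-0.0016,-0.0015,0.003],
    [255,35.6,41.5,80.8,-0.0016,-0.0015,0.003],
    [255,35.6,41.5,80.8,-0.0016,-0.0015,0.003]
  ]
}}

```text
time: 10.9
ee_pos: [0.623, 0.0562, 0.1068]
eef_rot: [-0.559, 0.433, 0.325, 0.629]
ft_force: [0.1, 0.2, -2.3]
width: 0.0197
```

```bash
python3 - <<'E'
from h import *
T=toolT();np.save('w8.npy',T)
im=camera('wrist')[:,:,::-1].copy();cv2.imwrite('pics/w8.png',im)
cv2.imwrite('pics/w8z.png',cv2.resize(cv2.convertScaleAbs(im[60:260,180:390],alpha=1.8,beta=25),None,fx=3,fy=3,interpolation=cv2.INTER_CUBIC))
print(foam());cmd(F([12.5,64.7,20]),down(YAW,-1,25))
E
```

```text
[12.27 64.57 19.22]
shift mm [-0.8 -0.2  0.1] rotvec [-0.0011  0.0008 -0.0017] deg 0.1
```

View pics/w8z.png

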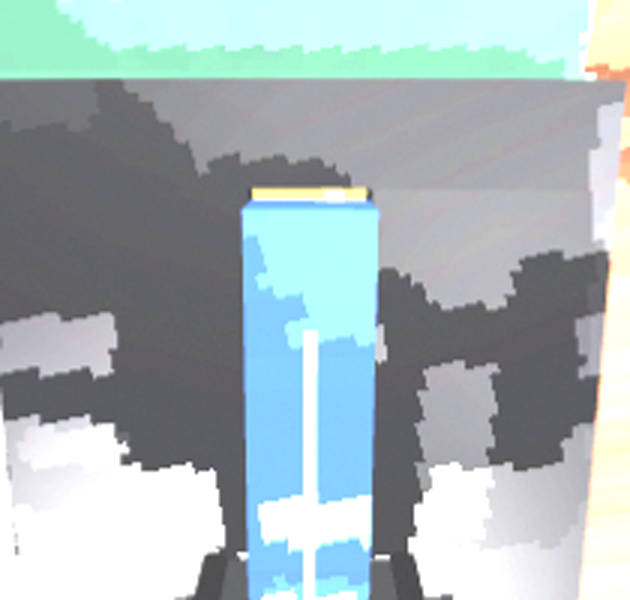

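The held stem end (zoom 243–379) is centred over the mouth (247–373), so I'm descending gently.

Request:
{"op": "arm_command", "data": {
  "targets": [
    [255,5,-0.2,0.1,-0.001,0.001,-0.002],
    [255,8,-0.2,0.1,-0.001,0.001,-0.002],
    [255,10,-0.2,0.1,-0.001,0.001,-0.002],
    [255,11,-0.2,0.1,-0.001,0.001,-0.002],
    [255,12,-0.2,0.1,-0.001,0.001,-0.002],
    [255,12,-0.2,0.1,-0.001,0.001,-0.002],
    [255,12,-0.2,0.1,-0.001,0.001,-0.002]
  ]
}}

```text
time: 11.65
ee_pos: [0.6278, 0.0556, 0.095]
eef_rot: [-0.559, 0.433, 0.325, 0.628]
ft_force: [-0.7, 0.6, -1.6]
width: 0.0199
```

```bash
python3 - <<'E'
from h import *
s=read_state();G=toolT()[:3,:3];print(foam(),'F tool',(G.T@s['ft_force']).round(1),'M',(G.T@s['torque']).round(2));cmd(F([12.5,64.7,20]),down(YAW,-1,25))
E
```

```text
[11.83 64.87  6.56] F tool [1.1 1.4 0.5] M [ 0.04 -0.12  0.52]
shift mm [-13.4  -0.7  -0.2] rotvec [ 0.0002 -0.     -0.001 ] deg 0.1
```

Request:
{"op": "arm_command", "data": {
  "targets": [
    [255,1,-0.4,0,0,0,0],
    [255,2,-0.4,0,0,0,0],
    [255,3,-0.4,0,0,0,0],
    [255,3,-0.4,0,0,0,0],
    [255,3,-0.4,0,0,0,0]
  ]
}}

```text
time: 12.15
ee_pos: [0.6294, 0.0553, 0.0923]
eef_rot: [-0.559, 0.433, 0.325, 0.628]
ft_force: [-0.6, -0.2, -1.4]
width: 0.0196
```

```bash
cat >> h.py <<'E'
def st():
    s=read_state();G=toolT()[:3,:3];print(s['time'],'foam',foam(),'Ftool',(G.T@s['ft_force']).round(1),'M',(G.T@s['torque']).round(2),'w',round(s['width'],4),'rot',(R.from_matrix(down(YAW,-1,25).T@G).as_rotvec()).round(4))
E
python3 - <<'E'
from h import *
st()
im=camera('wrist')[:,:,::-1].copy();cv2.imwrite('pics/w9.png',im)
cv2.imwrite('pics/w9z.png',cv2.resize(cv2.convertScaleAbs(im[60:260,180:390],alpha=1.8,beta=25),None,fx=3,fy=3,interpolation=cv2.INTER_CUBIC))
E
```

```text
12.15 foam [12.16 64.86  3.48] Ftool [ 1.1  1.1 -0.3] M [ 0.07 -0.11  0.6 ] w 0.0196 rot [-0.0002  0.      0.0011]
```

View pics/w9z.png

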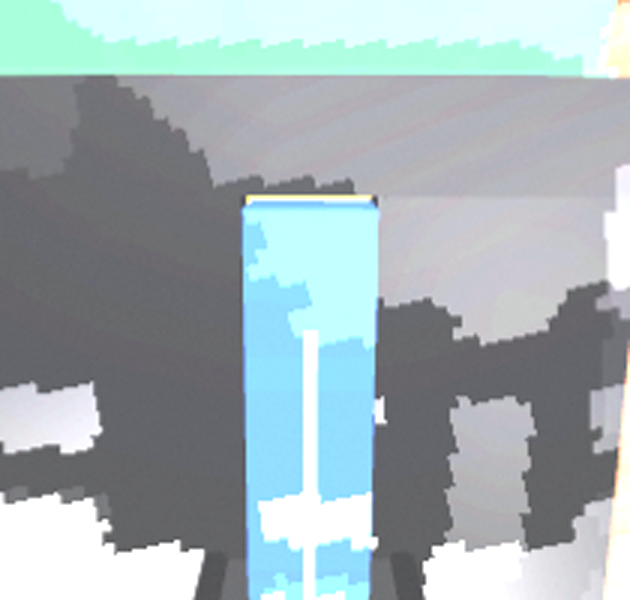

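Request:
{"op": "arm_command", "data": {
  "targets": [
    [255,1,-0.2,0,0,0,0],
    [255,2,-0.2,0,0,0,0],
    [255,2,-0.2,0,0,0,0],
    [255,2,-0.2,0,0,0,0]
  ]
}}

```text
time: 12.6
ee_pos: [0.6305, 0.055, 0.0907]
eef_rot: [-0.559, 0.433, 0.324, 0.628]
ft_force: [0.2, -1.0, -0.5]
width: 0.0195
```

```bash
python3 - <<'E'
from h import *
st()
E
```

```text
12.6 foam [12.51 64.78  1.55] Ftool [ 0.6 -0.1 -0.9] M [-0.02  0.    0.47] w 0.0195 rot [-0.0002  0.0001  0.0008]
```

Request:
{"op": "arm_command", "data": {
  "targets": [
    [255,1,0,0,0,0,0],
    [255,2,0,0,0,0,0],
    [255,2,0,0,0,0,0]
  ]
}}

```text
time: 12.9
ee_pos: [0.6308, 0.0551, 0.0904]
eef_rot: [-0.56, 0.433, 0.324, 0.628]
ft_force: [-24.3, -2.4, 25.5]
width: 0.0195
```

```bash
python3 - <<'E'
from h import *
st()
im=camera('wrist')[:,:,::-1].copy();cv2.imwrite('pics/w10.png',im)
cv2.imwrite('pics/w10z.png',cv2.resize(cv2.convertScaleAbs(im[60:260,180:390],alpha=1.8,beta=25),None,fx=3,fy=3,interpolation=cv2.INTER_CUBIC))
for n in('scene','side'):
    cv2.imwrite(f'pics/{n}10.png',cv2.resize(camera(n)[150:310,170:390,::-1],None,fx=3,fy=3,interpolation=cv2.INTER_CUBIC))
E
```

```text
12.9 foam [12.61 64.84  1.18] Ftool [-33.   10.5  -6.9] M [0.05 1.2  2.76] w 0.0195 rot [-0.0008  0.0022  0.0005]
```

View pics/w10z.png

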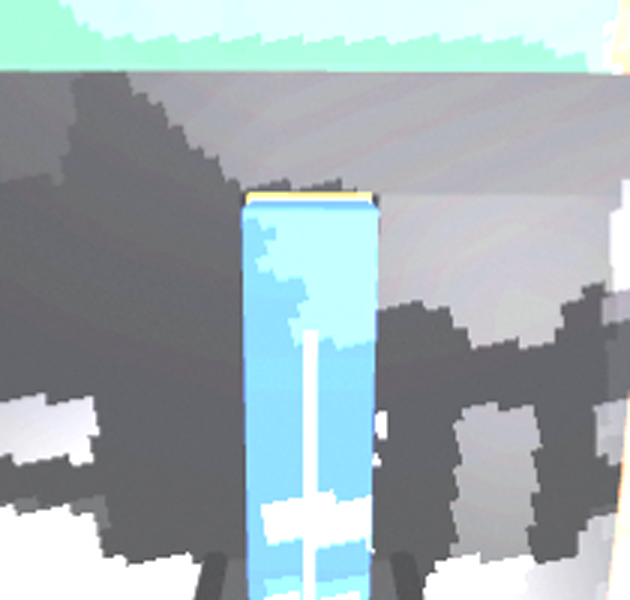

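View pics/side10.png

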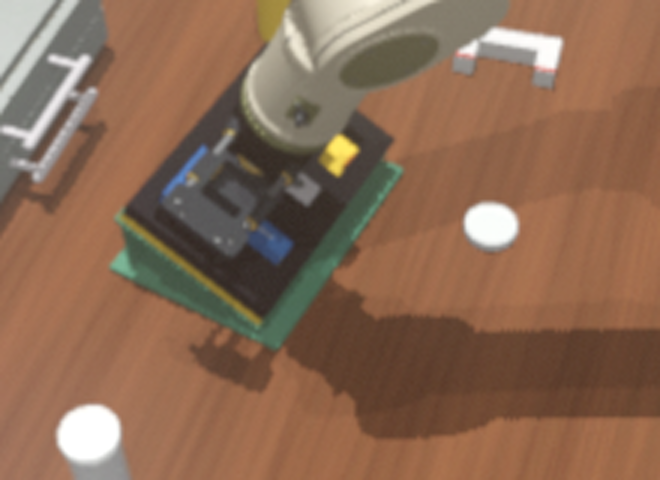

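Contact at about 8 mm below the foam top is where the nibs should engage, so the T is in the mouth. I'll relieve the push, let go, back off and look.

Request:
{"op": "arm_command", "data": {
  "targets": [
    [255,-1.8,0,0,0,0,0],
    [255,-1.8,0,0,0,0,0],
    [170,-1.8,0,0,0,0,0],
    [170,-1.8,0,0,0,0,0],
    [170,-1.8,0,0,0,0,0],
    [170,-1.8,0,0,0,0,0],
    [170,-30,0,0,0,0,0],
    [170,-70,10,-50,0,0,0],
    [170,-70,10,-80,0,0,0],
    [255,-70,10,-80,0,0,0]
  ]
}}

```text
time: 14.05
ee_pos: [0.5777, -0.0232, 0.1491]
eef_rot: [-0.559, 0.435, 0.321, 0.629]
ft_force: [0.5, 0.3, -0.2]
width: 0.026
```

Request:
{"op": "arm_command", "data": {
  "targets": [
    [255,0,0,0,0,0,0],
    [255,0,0,0,0,0,0],
    [255,0,0,0,0,0,0]
  ]
}}

```text
time: 14.35
ee_pos: [0.579, -0.0154, 0.1477]
eef_rot: [-0.559, 0.432, 0.325, 0.628]
ft_force: [-0.1, 0.7, 0.4]
width: 0.0053
```

```bash
python3 - <<'E'
from h import *
st();np.save('w11.npy',toolT())
im=camera('wrist')[:,:,::-1].copy();cv2.imwrite('pics/w11.png',im)
cv2.imwrite('pics/w11z.png',cv2.resize(cv2.convertScaleAbs(im[60:260,320:470],alpha=1.5,beta=20),None,fx=3,fy=3,interpolation=cv2.INTER_CUBIC))
E
```

```text
14.35 foam [  2.2  -13.86  69.24] Ftool [-0.5  0.   0.6] M [ 0.06 -0.06  0.34] w 0.0053 rot [-0.0016 -0.0011  0.0017]
```

View pics/w11.png

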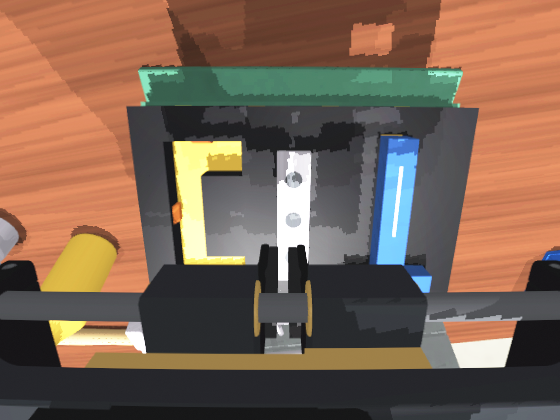

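View pics/w11z.png

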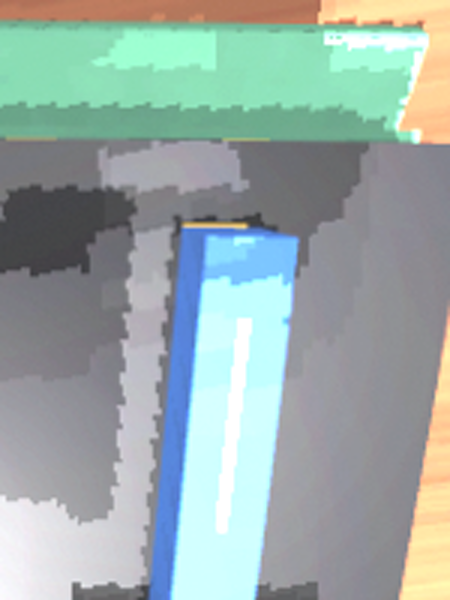

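The T now sits in the cutout mouth on the nibs: stem visible at (385–418, 137–265), with a thin yellow gap at its low end. Next I press its top with the shut fingers.

```bash
python3 - <<'E'
from h import *
cmd(F([12.7-5,64.9,40]),down(YAW,-1,25))
E
```

```text
shift mm [29.3 -5.7 78.7] rotvec [ 0.0017  0.0012 -0.0017] deg 0.2
```

Request:
{"op": "arm_command", "data": {
  "targets": [
    [255,10,-3,45,0.0017,0.001,-0.0017],
    [255,29,-5.7,78.7,0.0017,0.001,-0.0017],
    [255,45,-5.7,78.7,0.0017,0.001,-0.0017],
    [255,49,-5.7,78.7,0.0017,0.001,-0.0017],
    [255,49,-5.7,78.7,0.0017,0.001,-0.0017],
    [255,49,-5.7,78.7,0.0017,0.001,-0.0017]
  ]
}}

```text
time: 15.0
ee_pos: [0.6185, 0.0555, 0.1065]
eef_rot: [-0.559, 0.433, 0.323, 0.629]
ft_force: [0.4, -0.2, -0.5]
width: 0.0003
```

```bash
python3 - <<'E'
from h import *
st()
im=camera('wrist')[:,:,::-1].copy();cv2.imwrite('pics/w12.png',im)
E
```

```text
15.0 foam [ 8.36 63.04 20.91] Ftool [ 0.6 -0.2 -0.1] M [ 0.03 -0.12  0.38] w 0.0003 rot [ 0.0021  0.0015 -0.0009]
```

View pics/w12.png

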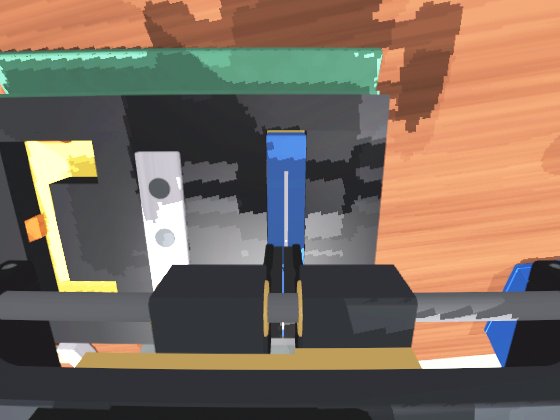

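Request:
{"op": "arm_command", "data": {
  "targets": [
    [255,3,0,1.8,0,0,0],
    [255,4,0,1.8,0,0,0],
    [255,5,0,1.8,0,0,0],
    [255,5.5,0,1.8,0,0,0],
    [255,6,0,1.8,0,0,0]
  ]
}}

```text
time: 15.55
ee_pos: [0.6216, 0.0574, 0.1013]
eef_rot: [-0.56, 0.433, 0.323, 0.629]
ft_force: [-5.5, -0.1, 7.9]
width: 0.0002
```

```bash
python3 -c "
from h import *
st()"
```

```text
15.55 foam [ 8.64 65.49 15.08] Ftool [-9.4  1.5 -1.1] M [0.04 0.14 0.74] w 0.0002 rot [ 0.0014  0.0012 -0.0017]
```

Request:
{"op": "arm_command", "data": {
  "targets": [
    [255,0.7,0,0,0,0,0],
    [255,1.3,0,0,0,0,0],
    [255,1.3,0,0,0,0,0]
  ]
}}

```text
time: 15.85
ee_pos: [0.6222, 0.0573, 0.1003]
eef_rot: [-0.56, 0.433, 0.323, 0.629]
ft_force: [-4.3, -0.8, 8.0]
width: 0.0009
```

```bash
python3 -c "
from h import *
st()"
```

```text
15.85 foam [ 8.77 65.48 13.87] Ftool [-9.   0.3 -1.6] M [0.02 0.12 0.64] w 0.0009 rot [ 0.0014  0.0012 -0.0019]
```

Request:
{"op": "arm_command", "data": {
  "targets": [
    [255,0.7,0,0,0,0,0],
    [255,1.4,0,0,0,0,0],
    [255,2,0,0,0,0,0],
    [255,2,0,0,0,0,0]
  ]
}}

```text
time: 16.25
ee_pos: [0.6234, 0.0577, 0.0987]
eef_rot: [-0.56, 0.432, 0.323, 0.629]
ft_force: [-3.3, 3.0, 7.6]
width: 0.0007
```

Request:
{"op": "arm_command", "data": {
  "targets": [
    [255,0.7,0,0,0,0,0],
    [255,1.4,0,0,0,0,0],
    [255,2,0,0,0,0,0],
    [255,2,0,0,0,0,0]
  ]
}}

```text
time: 16.65
ee_pos: [0.6242, 0.0573, 0.0967]
eef_rot: [-0.56, 0.432, 0.323, 0.629]
ft_force: [-1.3, 0.2, 4.3]
width: 0.0011
```

```bash
python3 -c "
from h import *
st()"
```

```text
16.65 foam [ 9.09 65.82  9.81] Ftool [-4.4 -0.6 -0. ] M [ 0.03 -0.14  0.2 ] w 0.0011 rot [ 0.0013  0.0004 -0.0025]
```

Request:
{"op": "arm_command", "data": {
  "targets": [
    [255,0.7,0,0,0,0,0],
    [255,1.4,0,0,0,0,0],
    [255,2,0,0,0,0,0],
    [255,2,0,0,0,0,0]
  ]
}}

```text
time: 17.05
ee_pos: [0.6247, 0.0567, 0.0946]
eef_rot: [-0.559, 0.433, 0.323, 0.629]
ft_force: [-2.4, 0.7, 4.9]
width: 0.0004
```

Request:
{"op": "arm_command", "data": {
  "targets": [
    [255,0.7,0,0,0,0,0],
    [255,1.4,0,0,0,0,0],
    [255,2,0,0,0,0,0],
    [255,2,0,0,0,0,0]
  ]
}}

```text
time: 17.45
ee_pos: [0.6254, 0.0566, 0.0926]
eef_rot: [-0.559, 0.433, 0.323, 0.629]
ft_force: [-2.4, -0.7, 4.0]
width: 0.0006
```

```bash
python3 -c "
from h import *
st()"
```

```text
17.45 foam [ 8.54 65.36  5.54] Ftool [-4.6  0.4 -1.2] M [0.01 0.05 0.41] w 0.0006 rot [ 0.0015  0.0011 -0.0014]
```

Request:
{"op": "arm_command", "data": {
  "targets": [
    [255,0.5,0,0,0,0,0],
    [255,1,0,0,0,0,0],
    [255,1.5,0,0,0,0,0],
    [255,1.5,0,0,0,0,0]
  ]
}}

```text
time: 17.85
ee_pos: [0.6259, 0.0565, 0.0917]
eef_rot: [-0.56, 0.433, 0.323, 0.629]
ft_force: [-9.8, -0.3, 12.5]
width: 0.0003
```

Request:
{"op": "arm_command", "data": {
  "targets": [
    [255,0.5,0,0,0,0,0],
    [255,1,0,0,0,0,0],
    [255,1,0,0,0,0,0]
  ]
}}

```text
time: 18.15
ee_pos: [0.6262, 0.0565, 0.0911]
eef_rot: [-0.56, 0.433, 0.323, 0.629]
ft_force: [-14.3, 0.1, 20.0]
width: 0.0005
```

```bash
python3 -c "
from h import *
st()"
```

```text
18.15 foam [ 8.58 65.43  3.82] Ftool [-24.1   4.3  -2.6] M [0.03 0.58 1.55] w 0.0005 rot [ 0.0011  0.0021 -0.0016]
```

The T has reached the soft floor (24 N, still climbing at underlay stiffness). Checking both ends by pressing each to the same depth.

Request:
{"op": "arm_command", "data": {
  "targets": [
    [255,-12,0,0,0,0,0],
    [255,-12,40,0,0,0,0],
    [255,-12,55,0,0,0,0],
    [255,-6,55,0,0,0,0],
    [255,-3,55,0,0,0,0],
    [255,-1,55,0,0,0,0],
    [255,-1,55,0,0,0,0]
  ]
}}

```text
time: 18.85
ee_pos: [0.5773, 0.0654, 0.068]
eef_rot: [-0.559, 0.433, 0.323, 0.629]
ft_force: [-11.1, -0.7, 14.1]
width: 0.0002
```

```bash
python3 -c "
from h import *
st()"
```

```text
18.85 foam [-46.19  65.33   3.83] Ftool [-17.3   3.8  -2.7] M [0.1  0.52 1.53] w 0.0002 rot [ 0.0019  0.002  -0.0006]
```

Request:
{"op": "arm_command", "data": {
  "targets": [
    [255,0.5,0,0,0,0,0],
    [255,0.5,0,0,0,0,0],
    [255,-12,0,0,0,0,0],
    [255,-13,-45,0,0,0,0],
    [255,-13,-90,0,0,0,0],
    [255,-13,-96,0,0,0,0],
    [255,-7,-96,0,0,0,0],
    [255,-3,-96,0,0,0,0],
    [255,-0.5,-96,0,0,0,0],
    [255,-0.5,-96,0,0,0,0]
  ]
}}

```text
time: 19.85
ee_pos: [0.6609, 0.0499, 0.108]
eef_rot: [-0.56, 0.434, 0.324, 0.628]
ft_force: [-7.5, -0.3, 9.0]
width: 0.0004
```

```bash
python3 -c "
from h import *
st()"
```

```text
19.85 foam [47.76 65.21  4.22] Ftool [-11.2   2.9  -1.7] M [0.06 0.47 1.15] w 0.0004 rot [0.0003 0.0024 0.0007]
```

Request:
{"op": "arm_command", "data": {
  "targets": [
    [255,1,0,0,0,0,0],
    [255,1,0,0,0,0,0],
    [255,-8,0,0,0,0,0],
    [255,-8,10,22,0,0,0],
    [255,-8,10,22,0,0,0],
    [255,-3,10,22,0,0,0],
    [255,0.5,10,22,0,0,0],
    [255,0.5,10,22,0,0,0]
  ]
}}

```text
time: 20.65
ee_pos: [0.6572, 0.0726, 0.1039]
eef_rot: [-0.559, 0.433, 0.323, 0.628]
ft_force: [-10.2, 0.1, 11.4]
width: 0.0006
```

```bash
python3 -c "
from h import *
st()"
```

```text
20.65 foam [39.04 86.91  3.79] Ftool [-14.6   4.3  -1.8] M [0.07 0.24 1.41] w 0.0006 rot [ 0.0015  0.0019 -0.0003]
```

Request:
{"op": "arm_command", "data": {
  "targets": [
    [255,-8,0,0,0,0,0],
    [255,-8,0,-44,0,0,0],
    [255,-8,0,-44,0,0,0],
    [255,-3,0,-44,0,0,0],
    [255,0,0,-44,0,0,0],
    [255,0,0,-44,0,0,0]
  ]
}}

```text
time: 21.25
ee_pos: [0.6495, 0.0289, 0.1042]
eef_rot: [-0.56, 0.434, 0.323, 0.628]
ft_force: [-9.3, -6.4, 13.2]
width: 0.0
```

```bash
python3 -c "
from h import *
st()"
```

```text
21.25 foam [39.45 42.49  3.9 ] Ftool [-15.3   1.6  -8. ] M [0.11 1.59 0.91] w 0.0 rot [ 0.0015  0.0033 -0.0007]
```

All five test presses on the T sit at the same level, so it is home. Now the U.

Request:
{"op": "arm_command", "data": {
  "targets": [
    [255,-40,0,0,0,0,0],
    [200,-90,0,0,0,0,0],
    [100,-120,0,0,0,0,0],
    [100,-120,0,0,0,0,0],
    [100,-120,0,0,0,0,0]
  ]
}}

```text
time: 21.75
ee_pos: [0.5997, 0.0394, 0.2128]
eef_rot: [-0.56, 0.433, 0.323, 0.629]
ft_force: [0.4, -0.7, -0.2]
width: 0.0247
```

```bash
python3 - <<'E'
from h import *
st();np.save('w13.npy',toolT())
im=camera('wrist')[:,:,::-1].copy();cv2.imwrite('pics/w13.png',im)
cmd([.445,-.320,.15],down(6.8,-1))
E
```

```text
21.75 foam [ 39.23  43.81 123.86] Ftool [ 0.4 -0.4 -0.6] M [ 0.04 -0.09  0.38] w 0.0247 rot [ 0.0008  0.0012 -0.0018]
shift mm [  19.7  104.4 -381.2] rotvec [-0.297  -0.0665  0.4327] deg 30.3
```

View pics/w13.png

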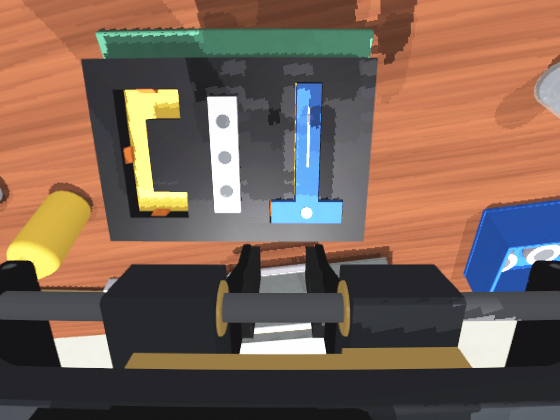

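The T lies flush at (270–342, 83–223), standing just proud like the steel bar. Moving over to the U.

Request:
{"op": "arm_command", "data": {
  "targets": [
    [60,20,104,-381,-0.297,-0.066,0.433],
    [60,20,104,-381,-0.297,-0.066,0.433],
    [60,20,104,-381,-0.297,-0.066,0.433],
    [60,20,104,-381,-0.297,-0.066,0.433],
    [60,20,104,-381,-0.297,-0.066,0.433],
    [60,20,104,-381,-0.297,-0.066,0.433],
    [60,20,104,-381,-0.297,-0.066,0.433],
    [60,20,104,-381,-0.297,-0.066,0.433],
    [60,20,104,-381,-0.297,-0.066,0.433],
    [60,20,104,-381,-0.297,-0.066,0.433]
  ]
}}

```text
time: 22.8
ee_pos: [0.4441, -0.321, 0.1483]
eef_rot: [-0.527, 0.471, 0.529, 0.47]
ft_force: [0.7, 1.1, 0.4]
width: 0.0663
```

Request:
{"op": "arm_command", "data": {
  "targets": [
    [60,0,0,0,0,0,0],
    [60,0,0,0,0,0,0],
    [60,0,0,0,0,0,0]
  ]
}}

```text
time: 23.1
ee_pos: [0.4464, -0.3186, 0.1507]
eef_rot: [0.529, -0.469, -0.529, -0.469]
ft_force: [0.4, -0.3, 1.0]
width: 0.0666
```

```bash
python3 - <<'E'
from h import *
s=read_state();print(s['joint_positions'].round(2),s['width'],s['ee_pos']);np.save('w14.npy',toolT())
im=camera('wrist')[:,:,::-1].copy();cv2.imwrite('pics/w14.png',im)
cmd([.445,-.320,.15],down(6.8,-1))
E
```

```text
[ 1.01  0.26 -0.54  1.74  0.15  1.18  2.12] 0.066596057680878 [ 0.44644786 -0.31856282  0.15071775]
shift mm [ 0.8  1.4 -1. ] rotvec [ 0.0015 -0.0005  0.0008] deg 0.1
```

View pics/w14.png

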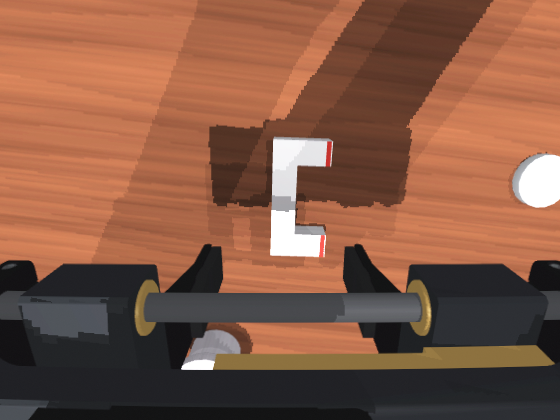

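The U's bar runs from (284,138) to (284,256) with its legs to the right. Zooming.

```bash
python3 - <<'E'
import cv2
im=cv2.imread('pics/w14.png')
c=im[128:268,260:344];cv2.imwrite('pics/w14z.png',cv2.resize(cv2.convertScaleAbs(c,alpha=.8),None,fx=4,fy=4,interpolation=cv2.INTER_CUBIC))
E
```

```text
(no output)
```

View pics/w14z.png

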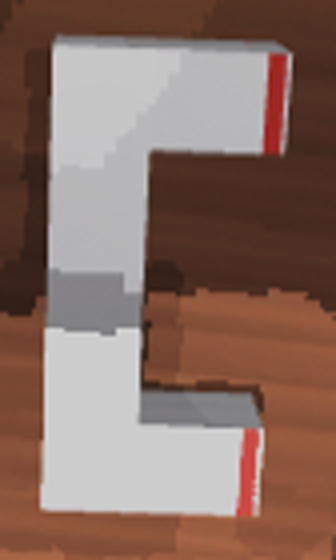

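```bash
python3 - <<'E'
from fit import *
T=np.load('w14.npy');p=camera_params('wrist');pt=(p,T@p['mount'])
uv=zp([(54,48),(42,510),(149,151),(141,425),(262,428),(285,155)],260,128,4)
m=np.array([(-55,-11),(55,-11),(-33,11),(33,11),(33,41),(-33,41)])/1000
P=onplane(pt,uv,[0,0,1],.024)[:,:2]
for k in(4,6):
    t,y,r=rigid2d(m[:k],P[:k]);print(t,y,r)
print(P.round(4).tolist())
cmd([*t,.0095],down(y,-1))
E
```

```text
[ 0.44785212 -0.3173662 ] 5.3019911058173435 [0.0003026  0.00052171 0.00031967 0.00078028]
[ 0.4477751  -0.31752627] 5.261111231254305 [0.00045298 0.00043382 0.00026047 0.00086266 0.00082859 0.00017842]
[[0.3943, -0.3332], [0.5039, -0.3237], [0.4141, -0.3097], [0.4791, -0.3029], [0.4764, -0.2743], [0.4113, -0.2797]]
shift mm [141.3  -1.5   1.2] rotvec [ 0.0284 -0.0005  0.0008] deg 1.6
```

Request:
{"op": "arm_command", "data": {
  "targets": [
    [60,45,-1.5,1.2,0.028,0,0],
    [60,95,-1.5,1.2,0.028,0,0],
    [60,130,-1.5,1.2,0.028,0,0],
    [60,141,-1.5,1.2,0.028,0,0],
    [60,141,-1.5,1.2,0.028,0,0],
    [60,141,-1.5,1.2,0.028,0,0],
    [60,141,-1.5,1.2,0.028,0,0]
  ]
}}

```text
time: 23.85
ee_pos: [0.4484, -0.3194, 0.0119]
eef_rot: [0.524, -0.477, -0.521, -0.477]
ft_force: [0.1, 0.3, -0.0]
width: 0.0666
```

```bash
python3 - <<'E'
from h import *
s=read_state();print(s['joint_positions'].round(2),s['ft_force'].round(1),s['ee_pos'])
im=camera('wrist')[:,:,::-1].copy();cv2.imwrite('pics/w15.png',im)
cmd([.4478,-.3175,.0095],down(5.27,-1))
E
```

```text
[ 0.96  0.44 -0.5   1.85  0.26  0.92  2.  ] [ 0.1  0.3 -0. ] [ 0.44840759 -0.31942781  0.01186064]
shift mm [2.1 0.2 1.9] rotvec [-0.0018 -0.0027  0.0029] deg 0.2
```

View pics/w15.png

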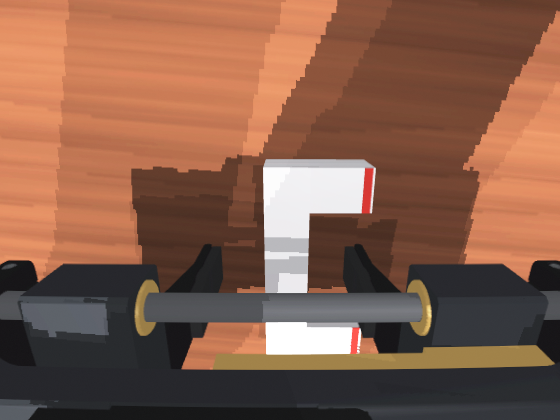

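The bar (cols 265–308) is between the fingers. Correcting about 2 mm, then closing.

Request:
{"op": "arm_command", "data": {
  "targets": [
    [60,2.4,0.2,1.9,-0.002,-0.003,0.003],
    [60,2.4,0.2,1.9,-0.002,-0.003,0.003],
    [255,2.4,0.2,1.9,-0.002,-0.003,0.003],
    [255,2.4,0.2,1.9,-0.002,-0.003,0.003],
    [255,2.4,0.2,1.9,-0.002,-0.003,0.003],
    [255,2.4,0.2,1.9,-0.002,-0.003,0.003],
    [255,2.4,0.2,1.9,-0.002,-0.003,0.003],
    [255,2.4,0.2,1.9,-0.002,-0.003,0.003],
    [255,2.4,0.2,1.9,-0.002,-0.003,0.003],
    [255,2.4,0.2,1.9,-0.002,-0.003,0.003]
  ],
  "newtons": 40
}}

```text
time: 24.9
ee_pos: [0.4467, -0.3169, 0.0073]
eef_rot: [-0.521, 0.476, 0.524, 0.476]
ft_force: [0.4, -0.5, -0.5]
width: 0.0216
```

Request:
{"op": "arm_command", "data": {
  "targets": [
    [255,0,0,0,0,0,0],
    [255,0,0,0,0,0,0],
    [255,0,0,0,0,0,0]
  ]
}}

```text
time: 25.2
ee_pos: [0.4467, -0.3168, 0.0073]
eef_rot: [-0.521, 0.476, 0.524, 0.476]
ft_force: [1.1, -1.0, -1.6]
width: 0.0219
```

The grasp is a bit low (tips 7.3 mm above the underside, and I want about 10.5), so I'm regripping slightly higher.

Request:
{"op": "arm_command", "data": {
  "targets": [
    [170,0,0,0,0,0,0],
    [170,0,0,0,0,0,0],
    [170,-3.2,0,0,0,0,0],
    [170,-3.2,0,0,0,0,0],
    [170,-3.2,0,0,0,0,0],
    [255,-3.2,0,0,0,0,0],
    [255,-3.2,0,0,0,0,0],
    [255,-3.2,0,0,0,0,0],
    [255,-3.2,0,0,0,0,0],
    [255,-3.2,0,0,0,0,0]
  ],
  "newtons": 45
}}

```text
time: 26.2
ee_pos: [0.4466, -0.3167, 0.0105]
eef_rot: [-0.521, 0.476, 0.524, 0.476]
ft_force: [-0.4, -0.1, 0.7]
width: 0.0215
```

```bash
python3 - <<'E'
from h import *
s=read_state();print(s['width'],s['ft_force'].round(1),s['ee_pos'])
E
```

```text
0.02151560133193043 [-0.4 -0.1  0.7] [ 0.44662281 -0.31672633  0.01047119]
```

Gripped at 10.5 mm. Lifting.

Request:
{"op": "arm_command", "data": {
  "targets": [
    [255,0,0,0,0,0,0],
    [255,-40,0,0,0,0,0],
    [255,-90,0,0,0,0,0],
    [255,-140,0,0,0,0,0],
    [255,-185,0,0,0,0,0],
    [255,-185,0,0,0,0,0],
    [255,-185,0,0,0,0,0],
    [255,-185,0,0,0,0,0]
  ]
}}

```text
time: 27.0
ee_pos: [0.4462, -0.3167, 0.1937]
eef_rot: [-0.52, 0.477, 0.525, 0.476]
ft_force: [-0.6, 0.7, -3.6]
width: 0.0215
```

```bash
python3 - <<'E'
from h import *
s=read_state();print(s['width'],s['ft_force'].round(1),s['ee_pos'])
# view pose for U: offset +y
cmd(F([45,-5,65]),down(YAW,-1,25))
cmd(F([20,-30,110]),down(YAW,-1,25))
E
```

```text
0.021505067356578415 [-0.6  0.7 -3.6] [ 0.44618586 -0.316743    0.19367072]
shift mm [  32.1 -201.5  285.2] rotvec [ 0.2688  0.0636 -0.4387] deg 29.7
shift mm [   2.  -154.5  272.6] rotvec [ 0.2688  0.0636 -0.4387] deg 29.7
```

Request:
{"op": "arm_command", "data": {
  "targets": [
    [255,0,-77,136,0.134,0.032,-0.22],
    [255,0,-77,136,0.134,0.032,-0.22],
    [255,0,-77,136,0.134,0.032,-0.22],
    [255,2,-154,272,0.269,0.064,-0.439],
    [255,2,-154,272,0.269,0.064,-0.439],
    [255,2,-154,272,0.269,0.064,-0.439],
    [255,2,-154,272,0.269,0.064,-0.439],
    [255,2,-154,272,0.269,0.064,-0.439],
    [255,32,-200,285,0.269,0.064,-0.439],
    [255,32,-200,285,0.269,0.064,-0.439]
  ]
}}

```text
time: 28.0
ee_pos: [0.6199, -0.0159, 0.1601]
eef_rot: [-0.559, 0.433, 0.324, 0.628]
ft_force: [-0.7, 0.8, -3.3]
width: 0.0218
```

Request:
{"op": "arm_command", "data": {
  "targets": [
    [255,0,0,0,0,0,0],
    [255,0,0,0,0,0,0],
    [255,0,0,0,0,0,0],
    [255,0,0,0,0,0,0]
  ]
}}

```text
time: 28.4
ee_pos: [0.6196, -0.0158, 0.1643]
eef_rot: [-0.561, 0.432, 0.322, 0.628]
ft_force: [0.7, -0.3, -3.3]
width: 0.0216
```

```bash
python3 - <<'E'
from h import *
st();np.save('w16.npy',toolT())
im=camera('wrist')[:,:,::-1].copy();cv2.imwrite('pics/w16.png',im)
def z(x0,y0,x1,y1,f,n,a=1.8): 
    c=cv2.convertScaleAbs(im[y0:y1,x0:x1],alpha=a,beta=25)
    cv2.imwrite(n,cv2.resize(c,None,fx=f,fy=f,interpolation=cv2.INTER_CUBIC))
z(130,48,280,248,3,'pics/w16u.png');z(240,120,400,270,4,'pics/w16h.png',.8)
E
```

```text
28.4 foam [45.52 -6.87 67.38] Ftool [ 3.3  0.8 -0.2] M [-0.02 -0.06  0.66] w 0.0216 rot [-0.      0.0029 -0.0037]
```

View pics/w16.png

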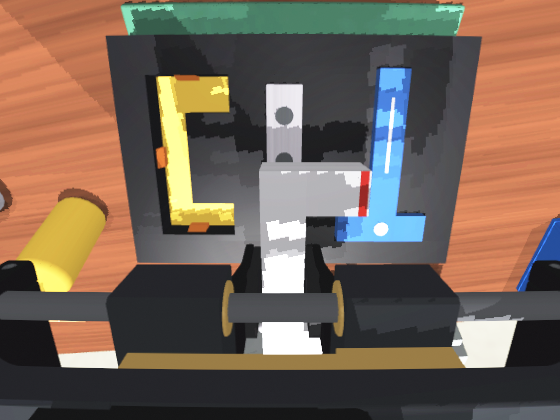

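View pics/w16u.png

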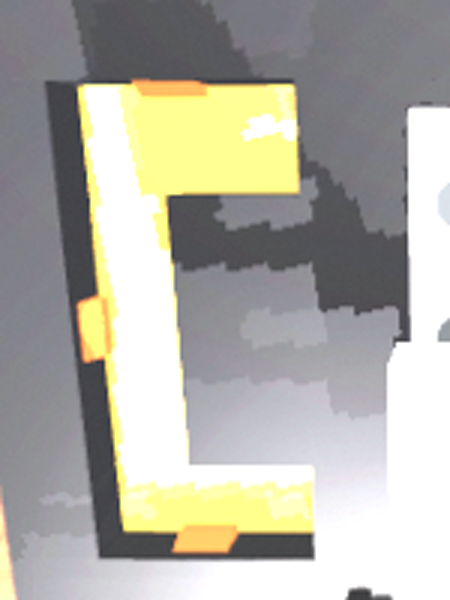

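View pics/w16h.png

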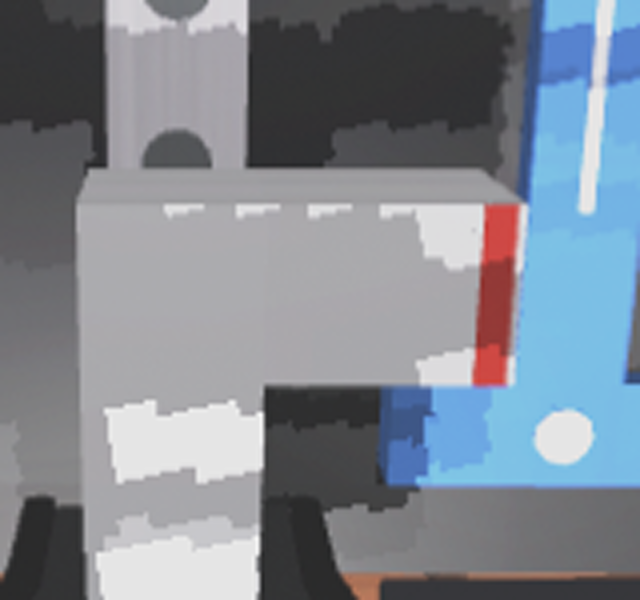

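```bash
cat > f16.py <<'E'
from fit import *
p=camera_params('wrist');pt=(p,np.load('w16.npy')@p['mount'])
m=[(-56.2,-12.2),(56.2,-12.2),(-31.8,12.2),(31.8,12.2),(-56.2,42.2),(-31.8,42.2),(31.8,42.2),(56.2,42.2)]
uv=np.array(zp([(46,82),(100,558),(168,193),(189,466),(294,82),(299,193),(313,466),(313,558)],130,48,3))
def f(q): # x,y in foam, z plane offset, yaw
    c,s=np.cos(q[3]),np.sin(q[3])
    return (proj(pt,np.array([F([q[0]+c*a-s*b,q[1]+s*a+c*b,q[2]]) for a,b in m]))-uv).ravel()
r=least_squares(f,[0,-85,0,0]);print('all',r.x.round(3),r.fun.reshape(-1,2).round(1).tolist())
r=least_squares(lambda q:f([q[0],q[1],0,q[2]]),[0,-85,0]);print('z=0',r.x.round(3))
uvH=zp([(78,206),(526,206),(514,385),(264,385)],240,120,4)
mH=[(-55,-11),(-55,41),(-33,41),(-33,11)]
for fx in(-1.5,None):
    h,e=heldfit(uvH,mH,fixx=fx);print('held',h.round(3),e.round(1).tolist())
E
python3 f16.py
```

```text
all [-3.2500e-01 -8.5338e+01 -4.8400e-01 -2.0000e-03] [[0.4, -0.3], [0.1, -0.2], [-0.5, 0.8], [-0.2, -0.2], [0.1, -0.8], [0.1, 0.7], [-0.7, -0.1], [0.7, 0.1]]
z=0 [-3.8500e-01 -8.5218e+01 -2.0000e-03]
held [-2.    -0.813 -0.076 -0.002] [[-0.6, -0.2], [0.6, -0.3], [0.0, 0.2], [-0.0, 0.4]]
held [-0.191 -1.157  0.108 -0.002] [[-0.0, 0.0], [0.2, -0.1], [-0.3, -0.0], [0.1, 0.1]]
```

```bash
python3 - <<'E'
from h import *
cmd(F([-1.3,-85.2,22]),down(YAW,-1,25))
E
```

```text
shift mm [ 45.4  47.1 -78.3] rotvec [ 0.0001 -0.0028  0.0038] deg 0.3
```

Request:
{"op": "arm_command", "data": {
  "targets": [
    [255,5,24,-40,0,-0.003,0.004],
    [255,10,47,-78,0,-0.003,0.004],
    [255,20,47,-78.3,0,-0.003,0.004],
    [255,40,47,-78.3,0,-0.003,0.004],
    [255,45,47,-78.3,0,-0.003,0.004],
    [255,45,47,-78.3,0,-0.003,0.004],
    [255,45,47,-78.3,0,-0.003,0.004],
    [255,45,47,-78.3,0,-0.003,0.004],
    [255,45,47,-78.3,0,-0.003,0.004]
  ]
}}

```text
time: 29.35
ee_pos: [0.583, -0.0877, 0.1039]
eef_rot: [-0.559, 0.432, 0.325, 0.628]
ft_force: [0.2, -0.2, -2.7]
width: 0.0216
```

```bash
python3 - <<'E'
from h import *
st()
cmd(F([-1.3,-85.2,22]),down(YAW,-1,25))
im=camera('wrist')[:,:,::-1].copy();cv2.imwrite('pics/w17.png',im)
cv2.imwrite('pics/w17z.png',cv2.resize(cv2.convertScaleAbs(im[110:270,230:420],alpha=1.3,beta=25),None,fx=3.5,fy=3.5,interpolation=cv2.INTER_CUBIC))
E
```

```text
29.35 foam [ -0.88 -84.16  22.34] Ftool [ 2.5  1.  -0.2] M [ 0.05 -0.13  0.63] w 0.0216 rot [-0.0009 -0.0013  0.0001]
shift mm [ 0.3  0.4 -1. ] rotvec [ 0.0009  0.0013 -0.0001] deg 0.1
```

View pics/w17z.png

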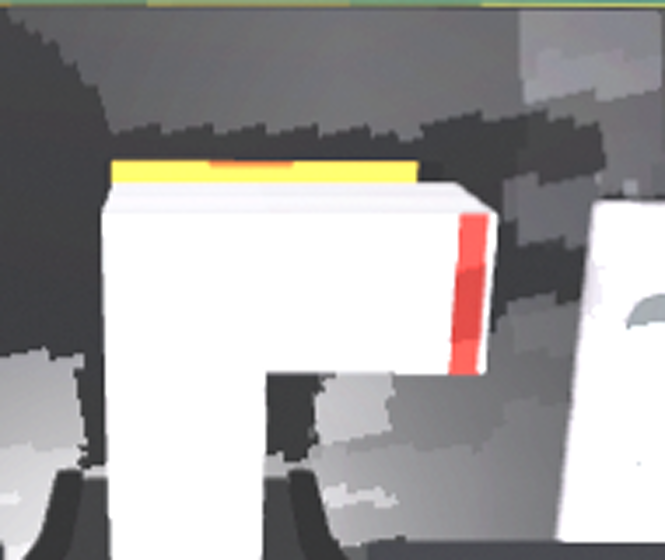

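Request:
{"op": "arm_command", "data": {
  "targets": [
    [255,4,0.4,-1,0.001,0.001,0],
    [255,7,0.4,-1,0.001,0.001,0],
    [255,9,0.4,-1,0.001,0.001,0],
    [255,9,0.4,-1,0.001,0.001,0],
    [255,9,0.4,-1,0.001,0.001,0],
    [255,9,0.4,-1,0.001,0.001,0]
  ]
}}

```text
time: 30.0
ee_pos: [0.586, -0.0893, 0.0949]
eef_rot: [-0.559, 0.433, 0.325, 0.628]
ft_force: [0.0, 0.0, -2.5]
width: 0.0214
```

```bash
python3 - <<'E'
from h import *
st();np.save('w18.npy',toolT())
cmd(F([-1.3,-85.2,8]),down(YAW,-1,25))
im=camera('wrist')[:,:,::-1].copy();cv2.imwrite('pics/w18.png',im)
cv2.imwrite('pics/w18z.png',cv2.resize(cv2.convertScaleAbs(im[110:270,230:420],alpha=2.2,beta=25),None,fx=3.5,fy=3.5,interpolation=cv2.INTER_CUBIC))
p=camera_params('wrist');pt=(p,toolT()@p['mount'])
print(((proj(pt,[F([-.35+a,-85.2+b,0]) for a,b in((-56.2,-12.2),(-56.2,42.2),(-31.8,42.2),(-31.8,12.2))])-[230,110]+.5)*3.5).round(0).tolist())
E
```

```text
30.0 foam [ -1.73 -85.22  12.81] Ftool [2.3 1.1 0. ] M [ 0.04 -0.06  0.67] w 0.0214 rot [ 0.0004 -0.0006  0.001 ]
shift mm [ 4.8 -0.4  0. ] rotvec [-0.0004  0.0006 -0.001 ] deg 0.1
[[107.0, 177.0], [463.0, 177.0], [452.0, 330.0], [264.0, 330.0]]
```

View pics/w18z.png

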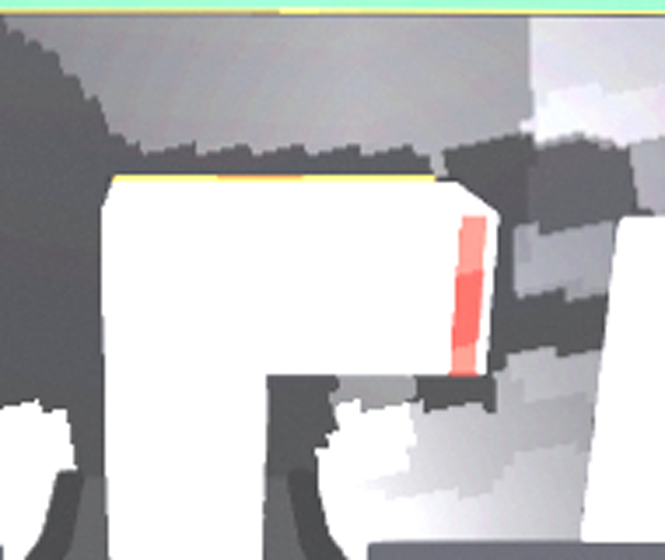

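Request:
{"op": "arm_command", "data": {
  "targets": [
    [255,2,-0.3,0,0,0,-0.001],
    [255,4,-0.3,0,0,0,-0.001],
    [255,5,-0.3,0,0,0,-0.001],
    [255,6,-0.3,0,0,0,-0.001],
    [255,6,-0.3,0,0,0,-0.001],
    [255,6,-0.3,0,0,0,-0.001]
  ]
}}

```text
time: 30.65
ee_pos: [0.5887, -0.0899, 0.0895]
eef_rot: [-0.559, 0.432, 0.324, 0.629]
ft_force: [-0.7, 0.6, -2.8]
width: 0.0218
```

```bash
python3 -c "
from h import *
st()"
```

```text
30.65 foam [ -1.53 -85.29   6.74] Ftool [2.2 1.9 0.4] M [-0.02 -0.07  0.7 ] w 0.0218 rot [ 0.0005 -0.0006  0.0001]
```

Request:
{"op": "arm_command", "data": {
  "targets": [
    [255,1,-0.2,0,0,0,0],
    [255,2,-0.2,0,0,0,0],
    [255,3,-0.2,0,0,0,0],
    [255,3.5,-0.2,0,0,0,0],
    [255,3.5,-0.2,0,0,0,0]
  ]
}}

```text
time: 31.15
ee_pos: [0.5904, -0.0901, 0.0864]
eef_rot: [-0.559, 0.432, 0.324, 0.629]
ft_force: [-0.1, -0.4, -2.6]
width: 0.0215
```

```bash
python3 -c "
from h import *
st()"
```

```text
31.15 foam [ -1.31 -85.24   3.21] Ftool [ 2.4  1.1 -0.4] M [ 0.01 -0.08  0.62] w 0.0215 rot [ 0.0005 -0.0006  0.0001]
```

Still free at about 7 mm deep, so it is inside the mouth. I'll go a little further onto the nibs, then release.

Request:
{"op": "arm_command", "data": {
  "targets": [
    [255,0.7,0,0,0,0,0],
    [255,1.3,0,0,0,0,0],
    [255,1.3,0,0,0,0,0]
  ]
}}

```text
time: 31.45
ee_pos: [0.591, -0.0902, 0.0855]
eef_rot: [-0.559, 0.432, 0.324, 0.629]
ft_force: [-3.8, 0.6, 2.1]
width: 0.0214
```

```bash
python3 -c "
from h import *
st()"
```

```text
31.45 foam [ -1.07 -85.21   2.12] Ftool [-3.6  2.6 -0.1] M [ 0.02 -0.11  0.91] w 0.0214 rot [ 0.0003 -0.0004 -0.0003]
```

Request:
{"op": "arm_command", "data": {
  "targets": [
    [255,0,0,0,0,0,0],
    [170,-0.5,0,0,0,0,0],
    [170,-0.5,0,0,0,0,0],
    [170,-0.5,0,0,0,0,0],
    [170,-0.5,0,0,0,0,0],
    [170,-30,0,0,0,0,0],
    [170,-60,0,60,0,0,0],
    [255,-60,0,60,0,0,0],
    [255,-60,0,60,0,0,0],
    [255,-60,0,60,0,0,0]
  ]
}}

```text
time: 32.45
ee_pos: [0.5767, -0.027, 0.1394]
eef_rot: [-0.559, 0.432, 0.324, 0.628]
ft_force: [0.5, -0.3, 0.1]
width: 0.0126
```

```bash
python3 - <<'E'
from h import *
st();np.save('w19.npy',toolT())
im=camera('wrist')[:,:,::-1].copy();cv2.imwrite('pics/w19.png',im)
cmd(F([-.35,-85.2,22]),down(YAW,-1,25))
E
```

```text
32.45 foam [ -1.46 -25.64  61.75] Ftool [ 0.1 -0.5 -0.2] M [ 0.08 -0.09  0.37] w 0.0126 rot [-0.0003 -0.0002  0.0003]
shift mm [ 39.4  -1.5 -58.9] rotvec [-0.001 -0.    -0.001] deg 0.1
```

View pics/w19.png

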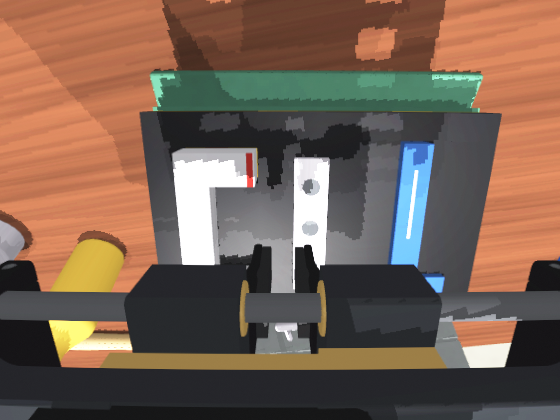

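The U stands in its cutout mouth at (175–257, 150–265). Now pressing it at the bar's middle.

Request:
{"op": "arm_command", "data": {
  "targets": [
    [255,10,-1,-45,-0.001,0,-0.001],
    [255,25,-1.5,-59,-0.001,0,-0.001],
    [255,38,-1.5,-59,-0.001,0,-0.001],
    [255,43,-1.5,-59,-0.001,0,-0.001],
    [255,44.5,-1.5,-59,-0.001,0,-0.001],
    [255,46,-1.5,-59,-0.001,0,-0.001],
    [255,46,-1.5,-59,-0.001,0,-0.001],
    [255,46,-1.5,-59,-0.001,0,-0.001]
  ]
}}

```text
time: 33.3
ee_pos: [0.5868, -0.0882, 0.0991]
eef_rot: [-0.56, 0.432, 0.324, 0.628]
ft_force: [-0.4, 0.3, -0.4]
width: 0.0005
```

```bash
python3 -c "
from h import *
st()"
```

```text
33.3 foam [  0.56 -84.04  16.34] Ftool [0.2 0.6 0.2] M [ 0.02 -0.07  0.39] w 0.0005 rot [-0.001  -0.0005 -0.0017]
```

Request:
{"op": "arm_command", "data": {
  "targets": [
    [255,0.6,0.5,-1,0,0,0.001],
    [255,1.2,0.5,-1,0,0,0.001],
    [255,2,0.5,-1,0,0,0.001],
    [255,2.6,0.5,-1,0,0,0.001],
    [255,2.6,0.5,-1,0,0,0.001]
  ]
}}

```text
time: 33.8
ee_pos: [0.5873, -0.0896, 0.0966]
eef_rot: [-0.56, 0.432, 0.324, 0.628]
ft_force: [-4.8, 1.3, 7.1]
width: 0.0004
```

```bash
python3 -c "
from h import *
st()"
```

```text
33.8 foam [  0.21 -85.28  13.8 ] Ftool [-8.5  1.5  0.5] M [ 0.04 -0.1   0.6 ] w 0.0004 rot [-0.0008 -0.0001 -0.0007]
```

Request:
{"op": "arm_command", "data": {
  "targets": [
    [255,0.7,0,0,0,0,0],
    [255,1.4,0,0,0,0,0],
    [255,2,0,0,0,0,0],
    [255,2,0,0,0,0,0]
  ]
}}

```text
time: 34.2
ee_pos: [0.5882, -0.0898, 0.0946]
eef_rot: [-0.56, 0.432, 0.324, 0.628]
ft_force: [-1.3, 0.2, 2.7]
width: 0.0005
```

Request:
{"op": "arm_command", "data": {
  "targets": [
    [255,0.7,0,0,0,0,0],
    [255,1.4,0,0,0,0,0],
    [255,2,0,0,0,0,0],
    [255,2,0,0,0,0,0]
  ]
}}

```text
time: 34.6
ee_pos: [0.5888, -0.0898, 0.0924]
eef_rot: [-0.56, 0.432, 0.324, 0.628]
ft_force: [-1.0, -0.2, 4.7]
width: 0.0005
```

```bash
python3 -c "
from h import *
st()"
```

```text
34.6 foam [ -0.21 -85.22   9.34] Ftool [-4.6 -1.1 -0.4] M [ 0.1  -0.11  0.31] w 0.0005 rot [-0.0006 -0.0006 -0.0001]
```

Request:
{"op": "arm_command", "data": {
  "targets": [
    [255,0.7,0,0,0,0,0],
    [255,1.4,0,0,0,0,0],
    [255,2,0,0,0,0,0],
    [255,2,0,0,0,0,0]
  ]
}}

```text
time: 35.0
ee_pos: [0.5896, -0.09, 0.0905]
eef_rot: [-0.559, 0.432, 0.325, 0.628]
ft_force: [-1.3, -0.2, 3.3]
width: 0.0008
```

Request:
{"op": "arm_command", "data": {
  "targets": [
    [255,0.7,0,0,0,0,0],
    [255,1.4,0,0,0,0,0],
    [255,2,0,0,0,0,0],
    [255,2,0,0,0,0,0]
  ]
}}

```text
time: 35.4
ee_pos: [0.5904, -0.0901, 0.0887]
eef_rot: [-0.559, 0.432, 0.325, 0.628]
ft_force: [-1.5, 0.6, 1.7]
width: 0.0007
```

```bash
python3 -c "
from h import *
st()"
```

```text
35.4 foam [ -0.32 -85.25   5.29] Ftool [-2.2  0.7  0.3] M [-0.04 -0.22  0.33] w 0.0007 rot [-0.0005 -0.0006  0.0001]
```

Request:
{"op": "arm_command", "data": {
  "targets": [
    [255,0.5,0,0,0,0,0],
    [255,1,0,0,0,0,0],
    [255,1.5,0,0,0,0,0],
    [255,1.5,0,0,0,0,0]
  ]
}}

```text
time: 35.8
ee_pos: [0.5909, -0.09, 0.0877]
eef_rot: [-0.56, 0.432, 0.325, 0.628]
ft_force: [-9.8, 2.9, 12.6]
width: 0.0005
```

Request:
{"op": "arm_command", "data": {
  "targets": [
    [255,0.5,0,0,0,0,0],
    [255,1,0,0,0,0,0],
    [255,1,0,0,0,0,0]
  ]
}}

```text
time: 36.1
ee_pos: [0.5912, -0.0901, 0.0871]
eef_rot: [-0.56, 0.433, 0.324, 0.628]
ft_force: [-15.4, 3.1, 20.7]
width: 0.0009
```

```bash
python3 -c "
from h import *
st()"
```

```text
36.1 foam [ -0.3  -85.04   3.5 ] Ftool [-25.4   5.5   0.3] M [ 0.06 -0.27  1.73] w 0.0009 rot [-0.0012  0.0004  0.0004]
```

The bar is on the floor (25 N). Checking both legs and the bar ends.

Request:
{"op": "arm_command", "data": {
  "targets": [
    [255,-12,0,0,0,0,0],
    [255,-12,30,20,0,0,0],
    [255,-12,44,28,0,0,0],
    [255,-12,44,28,0,0,0],
    [255,-7,44,28,0,0,0],
    [255,-3,44,28,0,0,0],
    [255,-0.5,44,28,0,0,0],
    [255,-0.5,44,28,0,0,0]
  ]
}}

```text
time: 36.9
ee_pos: [0.5577, -0.0565, 0.0687]
eef_rot: [-0.559, 0.433, 0.324, 0.628]
ft_force: [-9.7, 0.5, 14.1]
width: 0.0004
```

```bash
python3 -c "
from h import *
st()"
```

```text
36.9 foam [-43.43 -58.07   3.35] Ftool [-16.9   2.8  -1.3] M [0.08 0.44 1.11] w 0.0004 rot [0.0003 0.0006 0.0001]
```

Request:
{"op": "arm_command", "data": {
  "targets": [
    [255,-12,0,0,0,0,0],
    [255,-12,-45,0,0,0,0],
    [255,-12,-88,0,0,0,0],
    [255,-12,-88,0,0,0,0],
    [255,-7,-88,0,0,0,0],
    [255,-3,-88,0,0,0,0],
    [255,0,-88,0,0,0,0],
    [255,0,-88,0,0,0,0]
  ]
}}

```text
time: 37.7
ee_pos: [0.6344, -0.07, 0.1052]
eef_rot: [-0.56, 0.433, 0.325, 0.628]
ft_force: [-14.8, 0.8, 17.7]
width: 0.0005
```

```bash
python3 -c "
from h import *
st()"
```

```text
37.7 foam [ 42.62 -57.5    3.54] Ftool [-22.2   5.8  -1.9] M [0.   0.38 1.89] w 0.0005 rot [-0.0012  0.0012  0.0017]
```

Request:
{"op": "arm_command", "data": {
  "targets": [
    [255,-10,0,0,0,0,0],
    [255,-10,0,-30,0,0,0],
    [255,-10,0,-30,0,0,0],
    [255,-5,0,-30,0,0,0],
    [255,-2,0,-30,0,0,0],
    [255,0,0,-30,0,0,0],
    [255,0,0,-30,0,0,0]
  ]
}}

```text
time: 38.4
ee_pos: [0.6296, -0.099, 0.1055]
eef_rot: [-0.56, 0.433, 0.325, 0.628]
ft_force: [-14.3, -0.1, 16.2]
width: 0.0005
```

```bash
python3 -c "
from h import *
st()"
```

```text
38.4 foam [ 43.22 -86.83   3.54] Ftool [-20.6   5.9  -2.7] M [0.06 0.64 1.81] w 0.0005 rot [-0.0017  0.0006  0.0014]
```

Request:
{"op": "arm_command", "data": {
  "targets": [
    [255,-12,0,0,0,0,0],
    [255,-12,45,0,0,0,0],
    [255,-12,88,0,0,0,0],
    [255,-12,88,0,0,0,0],
    [255,-7,88,0,0,0,0],
    [255,-3,88,0,0,0,0],
    [255,0,88,0,0,0,0],
    [255,0,88,0,0,0,0]
  ]
}}

```text
time: 39.2
ee_pos: [0.5519, -0.0845, 0.0684]
eef_rot: [-0.56, 0.432, 0.325, 0.628]
ft_force: [-10.3, 1.4, 13.9]
width: 0.0003
```

```bash
python3 -c "
from h import *
st()"
```

```text
39.2 foam [-44.1  -86.7    3.32] Ftool [-17.    3.5  -0.5] M [0.03 0.13 1.29] w 0.0003 rot [-0.0014 -0.0006  0.0008]
```

All levels agree. Retreating and looking.

Request:
{"op": "arm_command", "data": {
  "targets": [
    [255,-40,0,0,0,0,0],
    [255,-80,-45,35,0,0,0],
    [255,-120,-85,65,0,0,0],
    [255,-120,-85,65,0,0,0],
    [255,-120,-85,65,0,0,0],
    [255,-120,-85,65,0,0,0]
  ]
}}

```text
time: 39.8
ee_pos: [0.5896, -0.0253, 0.2131]
eef_rot: [-0.56, 0.432, 0.325, 0.628]
ft_force: [-1.5, -0.7, -1.1]
width: 0.0004
```

```bash
python3 - <<'E'
from h import *
st();np.save('w20.npy',toolT())
im=camera('wrist')[:,:,::-1].copy();cv2.imwrite('pics/w20.png',im)
cv2.imwrite('pics/w20z.png',cv2.resize(cv2.convertScaleAbs(im[40:250,100:420],alpha=1.1,beta=20),None,fx=2.5,fy=2.5,interpolation=cv2.INTER_CUBIC))
cv2.imwrite('pics/side20.png',camera('side')[:,:,::-1]);cv2.imwrite('pics/scene20.png',camera('scene')[:,:,::-1])
E
```

```text
39.8 foam [ 40.91 -21.67 123.33] Ftool [ 0.4  1.7 -0.9] M [ 0.03 -0.08  0.43] w 0.0004 rot [-0.0014 -0.0014 -0.0002]
```

View pics/w20z.png

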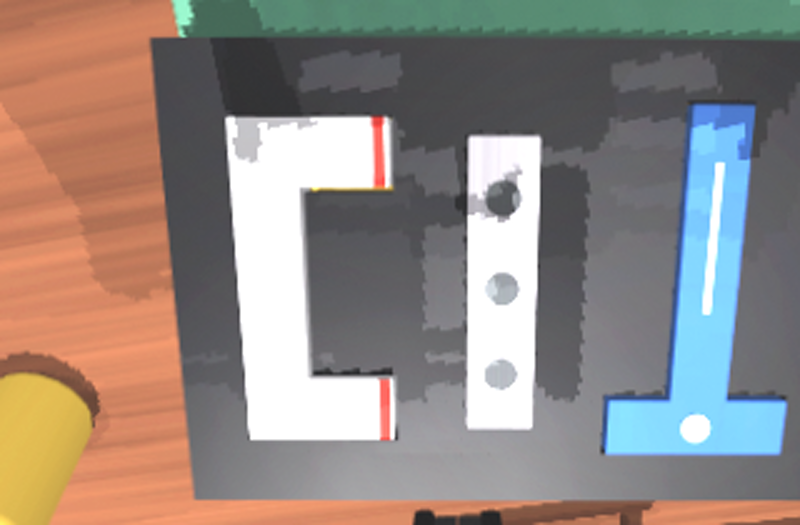

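View pics/side20.png

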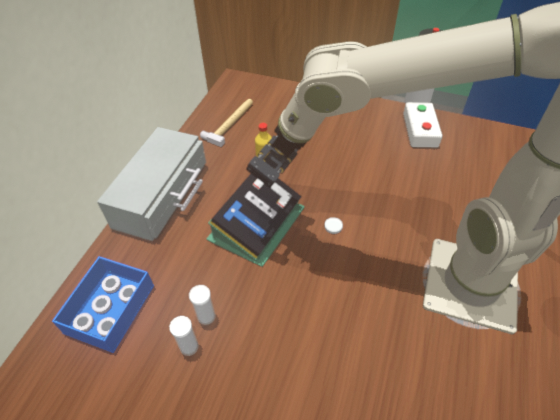

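View pics/scene20.png

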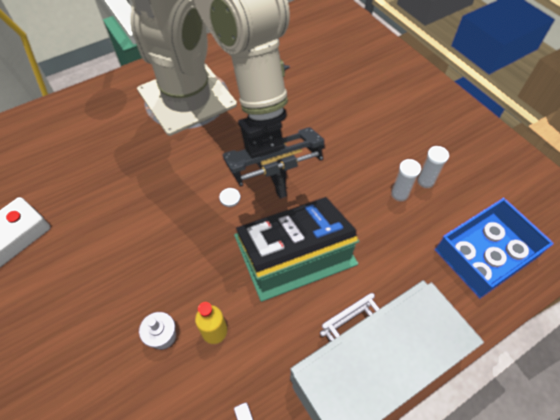

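Both gauges lie flush beside the steel bar. The bystanders sit at their original pixels (bottle (210,322), gear (157,330), tubes (405,180)/(433,166), lid (230,197)). The robot is clear, so I'm handing in.

```bash
python3 -c "
from bench import *
print(close_job())"
```

```text
the job is handed in; nothing more can be done
None
```

Both gauges went home in the order asked: first the blue T, then the pale U. I set each one in its cutout mouth, let go, and pressed it past the nibs with the shut fingers. The job was handed in at about 40 s with the arm clear of everything.

**Seating checks:**
- **T:** Four end presses (stem end, crossbar middle and both its sides) and the press near its middle stopped at the same depth within about 0.4 mm. Those readings were 11–24 N.
- **U:** Four presses (both legs, both bar ends) and the press at its bar middle stopped within about 0.2 mm, at 17–25 N.
- **Pictures:** The last wrist picture shows both lying flush beside the steel bar. A thin yellow line along one U leg shows it sitting slightly to one side of its clearance.
- **Other things on the bench:** By eye in the last scene and side pictures, the bottle, gear, tubes and lid stand where they were. The steel bar still sits in its cutout in the wrist picture.

**What did not go as planned:**
- **First T grasp:** It missed because I lifted before the fingers had closed. The T stayed on the bench, and the second try held.
- **U grip:** I regripped it about 3 mm higher before lifting.
- **T at the nibs:** The push in the grip briefly reached about 35 N. I backed off, released it, and did the rest with the shut fingers.
- **Foam height:** The first estimate from the fixed cameras was about 5 mm lower than the wrist views gave. I used the wrist values, and the contact heights agreed with them to about 1 mm.

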